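Change the extruder die from a crowded hook

TASK

Fit the clay extruder with the die that has one square opening: it hangs at the back of the full hook, so first move the two dies in front of it over to the free hook and leave them hanging there. Slide the square die down into the slot at the extruder's mouth and press it until you feel it bear firmly on the sprung rubber pad at the bottom of the slot, then let go so that it stays clamped there with the pad squeezed (about 20 N of push does it; keep the push under 25 N). Drop nothing, do not wrench the hooks, and leave the rest of the bench as it is.

Things in the scene. Friction and masses are not known exactly. Their poses are not given: they have to be found in the camera images.
- die_square_slot (a point): 6 mm steel plate, 0.16-0.24 kg: body 64 mm wide, 64 mm high; above it a tab 36 mm wide, 52 mm high with a hanging slot 14 wide, 24 high. Site: slot centre, 24 mm below the tab's top, 28 above the body's shoulders, 92 above the lower edge. x thickness, y width, z up. Grasp the tab's sides (36 mm, along y). One square opening, 34 mm. Starts rearmost (nearest the rail).
- die_strap_slot (a point): 6 mm steel plate, 0.16-0.24 kg: body 64 mm wide, 64 mm high; above it a tab 36 mm wide, 52 mm high with a hanging slot 14 wide, 24 high. Site: slot centre, 24 mm below the tab's top, 28 above the body's shoulders, 92 above the lower edge. x thickness, y width, z up. Grasp the tab's sides (36 mm, along y). One wide low opening, 46 x 9 mm. Starts second or third.
- die_four_slot (a point): 6 mm steel plate, 0.16-0.24 kg: body 64 mm wide, 64 mm high; above it a tab 36 mm wide, 52 mm high with a hanging slot 14 wide, 24 high. Site: slot centre, 24 mm below the tab's top, 28 above the body's shoulders, 92 above the lower edge. x thickness, y width, z up. Grasp the tab's sides (36 mm, along y). Four openings of 14 mm. Starts second or third.
- rack: bench rack, fixed: a steel rail (top 212 mm above the table) that carries the two hooks 170 mm apart; either may be the left one. Raise a hanging die 12 to 14 mm and it can be drawn along the hook's -x clear over the upturned tip, or put on the same way. The hooks are clipped on: no more than 25 N on either. Origin on the table, 80 mm in front of the rail.
- hook_full: hook with all three dies at the start, 32, 68 and 104 mm (each +-2) from the rail. Origin: on the rod's centre line where it leaves the rail, 200 mm above the table. Round steel rod 7 mm thick, level for 125 mm along -x, then turned up at 45 degrees to end 135 mm out and 10 mm higher. A hanging die's slot centre is 8.5 mm below the rod's centre line.
- hook_free: the empty hook on the same rail, the same as hook_full in shape, axes and origin
- extruder: horizontal clay extruder, fixed: grey die head at the mouth (-x side), steel barrel along +x. Origin: on the table under the middle of the die slot; x along the barrel, y across, z up. Fully pressed, a die's hanging-slot centre is 172 to 195 mm above the table.
- die_mouth (a point): centre of the extruder's upright die slot at the top of its walls, 134 mm above the table; axes as the extruder's. Slot 67 mm wide (y), 8 mm across (x), with flared lead-ins 10 mm higher. A leaf spring in its rear wall, 108 mm above the table, presses the die forwards with 6 to 8 N: its drag (about 3 to 10 N) keeps the die from falling home by itself.
- pad_boss: fixed boss in the slot's floor, origin 70 mm above the table. On a height screw it carries a sprung rubber pad for the die's lower edge. The pad's free top is anywhere from 83 to 103 mm above the table; this is not measured: feel for it, the push rises above the drag when the die meets it. The pad gives 2.5 N per mm over 2.5 mm, then is solid.
- bisque_bowl: bystander: terracotta bowl, 110 mm wide, 50 mm high; origin at its underside
- rib: bystander: flat wooden throwing rib, 120 x 40 x 8 mm, lying; origin at its underside
- trimmer: bystander: wooden-handled trimming tool with wire loop, 160 mm, lying; origin under its handle
- mug: bystander: white mug, 84 mm wide, 90 mm high; origin at its underside
- slip_jar: bystander: jar with white lid, 72 mm wide, 100 mm high; origin at its underside
- brush: bystander: brush 200 mm long, lying; origin at its underside
- cone_weight: bystander: small turned wooden stamp, 60 mm wide, 60 mm high; origin at its underside

How it is judged:
By the outcome, as a careful person would: the job done as asked, in the order asked, and still so for the second after the job is handed in, with the robot touching nothing.
It also fails if it takes over 72 s, if anything falls off the work surface, if the arm or the gripper's body presses on something with over 40 N, if the wrist force passes 120 N, or if a joint passes its speed limit or range.

ROBOT

A 6-joint arm with a two-finger parallel gripper is mounted at the origin on the work surface. World frame = base frame: x ahead of the robot, y to its left, z up, the work surface at z = 0. Lengths are in mm, angles in rad, forces in N, time in s.
With the tool pointing down it reaches from about 225 to 875 mm from the base axis. Payload 3.4 kg.
Tool frame: the origin (TCP) lies at the very end of the fingers, on their centre line; the grasp point (between the pads) lies bot.grip_point_offset behind it (bot.grip_point_offset is the distance from the TCP to the grasp point, in mm); z points along the fingers, y is the direction in which the jaws open and shut (so a half turn about z gives the same grasp; the last joint's range is limited). The gripper opens to 85 mm and grips with 20 to 120 N. Pads are 22 mm wide; open, the fingers measure 114 mm over their backs; the gripper's body (76 mm by 85 mm) begins 54 mm behind the grasp point. The pads swing forward as they close: fully open they stand 13 mm farther back than shut.
Start: joints at [1.049, 0.276, 1.505, -0, 1.361, -0.121], TCP at [224.359, 529.458, 231.328] pointing down, gripper open.
Joint ranges: [-2.89, 2.89], [-0.75, 2.08], [0.22, 2.7], [-1.18, 4.32], [0.11, 2.71], [-2.7, 2.7]. Speed limits (rad/s): [2.57, 2.57, 3.14, 3.14, 3.14, 3.14].

INTERFACE

Orientations are given as a unit quaternion [x, y, z, w].
In Python, from plant import bot gives the robot as it stands.
- The arm moves only by the tool jog_arm, never from a script. Its argument "plan" is one flat list of numbers, 7 for each row, row after row: the finger opening in mm, from 0 to 85.4, then the shift along the world's x, y, z in mm, then the turn, a rotation vector about the world's x, y, z in rad. In form: [claw, x, y, z, wx, wy, wz, claw, x, y, z, wx, wy, wz, ...]. A call has 1 to 10 rows; each row shifts and turns the commanded pose from where the row before left it; what a row does not reach is not made up. A row lasts 1/12 s, in which the tool goes at most 41.7 mm and 7.16 degrees, less where a joint would pass 70% of its speed; a pose out of reach is approached as far as the arm can. A call with a gripper value outside its range is refused whole. The fingers move at their own pace and stop on an object; "squeeze" is the grip in N (left out, the last holds). Time passes only in rows, so rows that do not move let the fingers close. It gives the time, the measured TCP pose, the force and the opening at its end, in the units of the state.
- bot.state(): the state, without advancing time (a new reading comes with each control period).
- bot.get_image(name): name is "scene" or "top"; returns a dict with "image" (480x640x3 uint8, red, green, blue), "depth" (480x640 float32, mm along the optical axis (not along the pixel's ray), 0 where there is no reading), "mtx" (3x3 intrinsics, pixels), "rvec" (rotation vector, rad) and "tvec" (3), from world to camera coordinates, as OpenCV has them. Camera axes: x right, y down, z forward; pixel columns grow to the right and rows downward; lengths in mm; the calibration is good to about 2 mm. A picture is of the moment at which its call begins.
- bot.finish_job(): hands the job in, once; it reports no verdict.
The state is a dict: "time": time; "qpos": joint angles; "dq": joint speeds; "tau": joint torques, N m; "tool_pos": TCP position; "orientation": TCP orientation; "force": force on the tool from outside, world axes, zero at the start; "torque": the same for the moment, N m; "gripper_width": finger opening in mm.
Only numpy, scipy, OpenCV 4.12 (cv2) and the standard library are available. Lean on these libraries where they do the work, as an engineer would, in place of code of your own. Each camera call takes 0.05 s, during which the arm holds its last target.

## Working session

There is one attempt and no reset: what is moved stays moved. The work goes in short steps, Python scripts to look and compute and a tool call to move; the robot and the scene stay as the last step left them, time stands still between calls to the robot, and variables do not carry over. Pictures are saved under pics/ and viewed, and the job is handed in when it is done.

Besides the shell and the picture viewer there is one more tool, called as name(argument=value, ...) on one line, values as JSON. jog_arm: Moves the arm, as the interface text tells. Its arguments: {"type":"object","properties":{"plan":{"type":"array","items":{"type":"number"}},"squeeze":{"type":"number"}},"required":["plan"]}

```bash
ls; mkdir -p pics
cat > h.py <<'E'
import numpy as np, cv2, pickle
from plant import bot
def snap(name,fn):
    d=bot.get_image(name); pickle.dump(d,open(f'pics/{fn}.pkl','wb'))
    cv2.imwrite(f'pics/{fn}.png',cv2.cvtColor(d['image'],cv2.COLOR_RGB2BGR)); return d
def load(fn): return pickle.load(open(f'pics/{fn}.pkl','rb'))
def crop(fn,x0,y0,x1,y1,out):
    im=cv2.imread(f'pics/{fn}.png')[y0:y1,x0:x1]; s=min(800/(x1-x0),600/(y1-y0))
    cv2.imwrite(f'pics/{out}.png',cv2.resize(im,None,fx=s,fy=s,interpolation=cv2.INTER_CUBIC)); print('scale',s)
def ray(d,u,v):
    R,_=cv2.Rodrigues(d['rvec']); t=np.array(d['tvec']).ravel()
    c=-R.T@t; r=R.T@np.linalg.inv(d['mtx'])@np.array([u,v,1.]); return c,r
def dep(d,u,v):
    c,r=ray(d,u,v); return c+r*float(d['depth'][int(round(v)),int(round(u))])
def atz(d,u,v,z):
    c,r=ray(d,u,v); return c+r*(z-c[2])/r[2]
def proj(d,p):
    return cv2.projectPoints(np.array(p,float).reshape(-1,3),d['rvec'],d['tvec'],d['mtx'],None)[0].reshape(-1,2)
E
python3 - <<'E'
from h import *
a=snap('scene','s0');b=snap('top','t0')
print(bot.state(),bot.grip_point_offset)
for d in(a,b): print(d['mtx'],ray(d,320,240))
E
```

```text
pics
{'time': 0.1, 'qpos': array([ 1.04900468e+00,  2.76541230e-01,  1.50598122e+00, -1.26350906e-05,
        1.36071546e+00, -1.20999551e-01]), 'dq': array([ 0.00035326, -0.00345414, -0.00378034, -0.00048583, -0.00015002,
       -0.00047268]), 'tau': array([ 1.96400651e-03, -4.17696655e+01, -2.46405351e+01, -2.08315532e-04,
        5.84751993e-03,  1.38171833e-05]), 'tool_pos': array([224.11159257, 529.02475399, 230.53090205]), 'orientation': array([ 1.99056104e-01,  9.79987750e-01, -7.82453962e-04, -2.53998475e-04]), 'force': array([-0.25155929, -0.9313263 , -0.03289788]), 'torque': array([0.03144732, 0.01117543, 0.00759624]), 'gripper_width': 85.43730548280858} 18.700000000000003
[[581.09086531   0.         318.13144727]
 [  0.         581.09086531 236.86401149]
 [  0.           0.           1.        ]] (array([1337.75541954, -856.7897447 , 1068.62646545]), array([-0.50452469,  0.57150599, -0.64720568]))
[[465.7964291    0.         323.62738028]
 [  0.         465.7964291  237.85003266]
 [  0.           0.           1.        ]] (array([ 364.34395334,  -29.99488029, 1668.97774435]), array([ 0.15501476,  0.02221351, -0.98770387]))
```

View pics/s0.png

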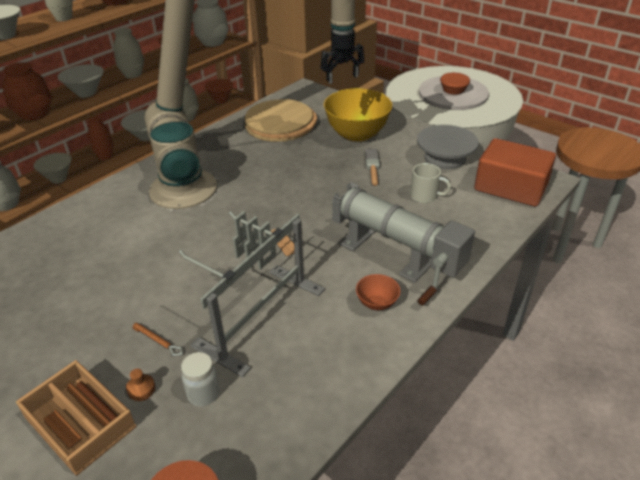

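View pics/t0.png

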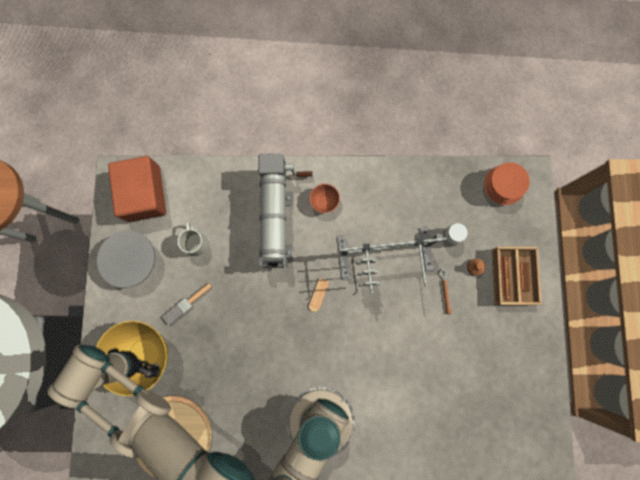

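Scene view: rack at about (255,265), with the full hook at (240–290,230) and the empty one at (205,265). The extruder's mouth is at (345,205). In the top view the full hook is at (368,270), the empty one at (424,265) and the mouth at (273,264).

Run:
```python
from h import *
crop('t0',230,210,470,330,'t0c')
crop('s0',170,170,380,330,'s0c')
crop('t0',320,225,440,315,'t0d')
crop('t0',240,220,310,290,'t0e')
```

```text
scale 3.3333333333333335
scale 3.75
scale 6.666666666666667
scale 8.571428571428571
```

View pics/t0d.png

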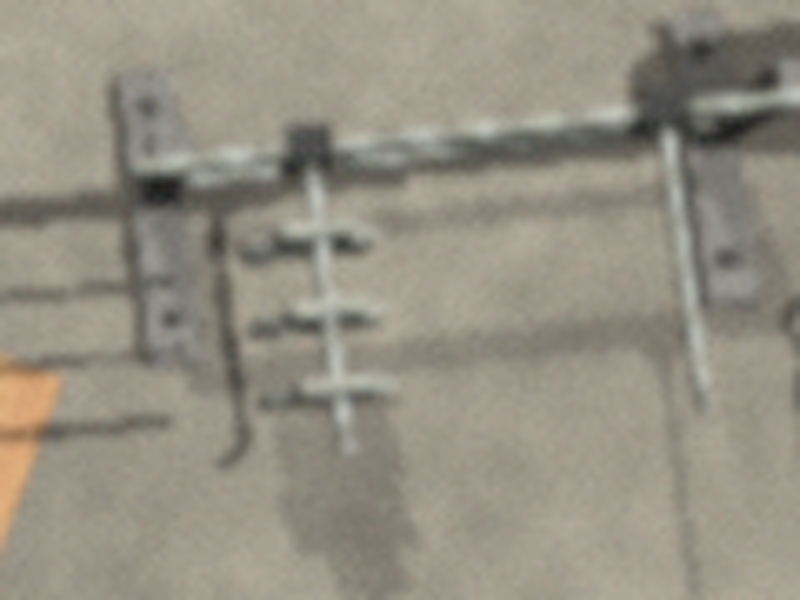

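View pics/t0e.png

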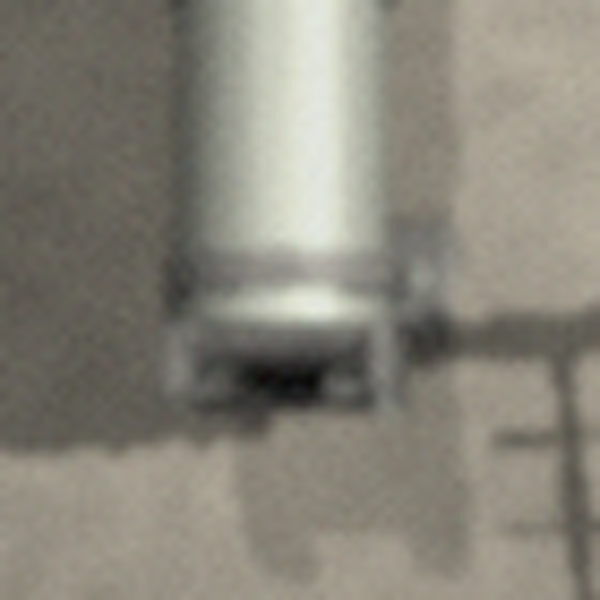

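View pics/s0c.png

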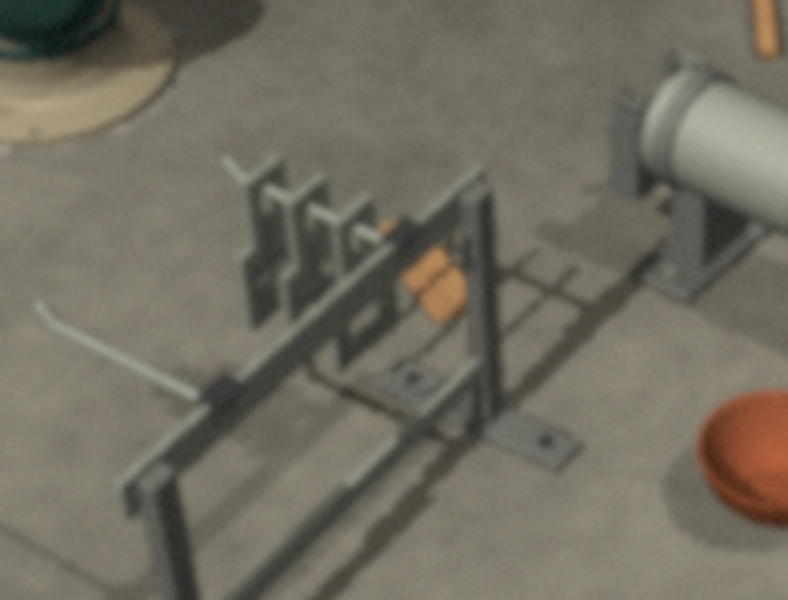

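Run:
```python
from h import *
d=load('t0')
def P(n,cx,cy,z): 
    p=atz(d,320+cx/6.667-.43,225+cy/6.667-.43,z); print(n,p.round(1)); return p
r1=P('full root',314,165,203.5);t1=P('full tip',349,450,210)
r2=P('free root',668,130,203.5);t2=P('free tip',704,405,210)
ra=P('rail L',150,165,212);rb=P('rail R',800,98,212)
for n,l,r in(('back',(283,230),(374,242)),('mid',(292,307),(382,318)),('front',(303,383),(396,391))):
    P(n+' L',*l,215.5);P(n+' R',*r,215.5)
for r,t in((r1,t1),(r2,t2)): v=t-r;print(np.degrees(np.arctan2(-v[1],-v[0])),np.hypot(*v[:2]))
v=ra-rb;print('rail ang',np.degrees(np.arctan2(-v[0],v[1])))
print(np.hypot(*(r1-r2)[:2]))
def Q(n,cx,cy,z): print(n,atz(d,240+cx/8.571-.44,220+cy/8.571-.44,z).round(1))
Q('head L',168,400,134);Q('head R',397,405,134)
Q('barrel axis',285,300,150)
# depth of dies
import numpy as np
for u,v in((372,292),(425,285)): print(d['depth'][v-2:v+3,u-2:u+3])
```

```text
full root [ 565.2 -145.3  203.5]
full tip [ 430.2 -160.1  210. ]
free root [ 582.9 -313.6  203.5]
free tip [ 452.2 -325.8  210. ]
rail L [563.6 -67.1 212. ]
rail R [ 597.2 -374.7  212. ]
back L [ 532.6 -129.5  215.5]
back R [ 527.2 -172.2  215.5]
mid L [ 496.4 -133.5  215.5]
mid R [ 491.5 -175.6  215.5]
front L [ 460.9 -138.4  215.5]
front R [ 457.4 -181.7  215.5]
6.246968880539722 135.76996505322774
5.315953874249172 131.24645675728183
rail ang 6.239255661645185
169.25944314364318
head L [516.3 205.3 134. ]
head R [514.9 116.7 134. ]
barrel axis [553.5 159.  150. ]
[[1457.04   1450.7794 1450.9955 1657.3221 1652.392 ]
 [1659.0062 1442.9742 1445.0797 1658.2664 1651.0421]
 [1661.0417 1446.9564 1448.5022 1658.9624 1649.1691]
 [1657.7446 1660.052  1660.7161 1651.2136 1653.9397]
 [1660.2761 1656.2346 1654.1936 1646.3171 1657.9772]]
[[1656.9551 1455.525  1455.8296 1661.1444 1656.4832]
 [1662.561  1451.3939 1448.9897 1454.2286 1663.675 ]
 [1655.1641 1657.7458 1443.5397 1450.5088 1657.1647]
 [1657.0504 1659.5819 1453.0931 1450.8872 1659.8314]
 [1657.6432 1651.6359 1654.5662 1661.3744 1657.6967]]
```

```bash
python3 - <<'E'
from h import *
d=load('t0')
# point cloud of extruder head region from both cameras
for fn,(u0,v0,u1,v1) in(('t0',(255,245,295,275)),('s0',(325,180,365,240))):
    d=load(fn)
    D=d['depth'];
    vv,uu=np.mgrid[v0:v1,u0:u1]
    c,_=ray(d,0,0); 
    R,_=cv2.Rodrigues(d['rvec'])
    pts=(np.linalg.inv(d['mtx'])@np.stack([uu.ravel(),vv.ravel(),np.ones(uu.size)])*D[v0:v1,u0:u1].ravel()).T
    w=(pts-np.array(d['tvec']).ravel())@R
    W=w.reshape(v1-v0,u1-u0,3)
    if fn=='t0':
        print('u',list(range(255,295,2)))
        for v in range(v0,v1): print(v,W[v-v0,::2,2].round(0).astype(int), W[v-v0,18,0].round(0))
E
python3 - <<'E'
from h import *
crop('s0',320,170,380,230,'s0e')
E
```

```text
u [255, 257, 259, 261, 263, 265, 267, 269, 271, 273, 275, 277, 279, 281, 283, 285, 287, 289, 291, 293]
245 [-10   0  -6 129 147 146 151 150 154 151 148 154 143 134 125   2   2   9
   9  -3] 585.0
246 [ -4  -3   0 126 139 143 149 151 148 154 148 151 143 133 125  13   8   7
   4   2] 581.0
247 [  0  -2  -8 132 140 149 148 153 150 152 153 149 144 142 130  16   8  13
   7   0] 578.0
248 [  4   1   5 132 137 146 145 147 155 149 154 147 141 129 133   7  10   8
  12   3] 575.0
249 [1669   -3    0  142  147  150  154  159  159  153  155  152  148  139
  143   14   14   13    6   -1] 571.0
250 [ -2  -1 126 140 147 152 156 153 158 155 151 157 154 140 135 121  10   8
  15  -2] 568.0
251 [  2   3 121 140 146 153 154 153 150 159 151 151 146 137 134 118   8  16
   5  -3] 564.0
252 [  -2    0  129  136  142  157  156  152  153 1669  157  150  147  143
  135  121   17   16   17   -2] 364.0
253 [   7   -2  129  131  148  144  147 1669  148  153  148  146  142  133
  140  124   14   18    7    4] 558.0
254 [ -2   4 119 133 138 141 152 152 151 158 146 148 141 129 124 109  14  11
  10  -1] 554.0
255 [-1
[... 1139 characters left out ...]
 3   0  91  76  76  70  74  69  72  78  73  69  68  66  86  69   0
   0   0] 520.0
268 [-6 -3 -3 -4  1 -5 -7 -2  1  3  4 -2  1  1 -2  4 -8 -7 -9  2] 523.0
269 [ 4  4  2  0 -3  3  6  5 -2 -6 -1  4  3 10  4  2 -3 -4 -7  3] 520.0
270 [-2  7  4  5  2  0 -4  1 -8  1  7 -2  5  6  4  5  0 -3  4  5] 516.0
271 [  -9   -1   -3   -3    0    3    3    0   -3   -1   -8   -7    1   -2
    4   -1    1    1 1669    1] 513.0
272 [-3  6 -4 -7  1  2  3  6 -8 -2 -5 -1  7 -5  4  4 -4  3 -2 -2] 509.0
273 [  1   9  -3   4   3   0   3  12 -10   8   2  -4   0   3  -6   1   0  -3
  -8  -3] 505.0
274 [  -3   -1   -4    0 1669    3   -5    4   -3    8    1   -8   -6    4
   -5    0   -3    1   -2   -2] 501.0
scale 10.0
```

View pics/s0e.png

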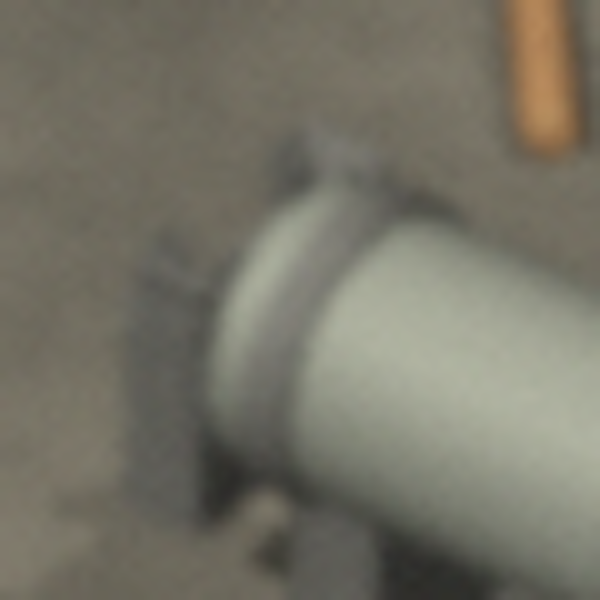

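Run:
```python
from h import *
crop('t0',352,240,388,296,'t0f')
d=load('t0')
D=d['depth'];u0,u1,v0,v1=350,386,250,292
vv,uu=np.mgrid[v0:v1,u0:u1]
R,_=cv2.Rodrigues(d['rvec'])
pts=(np.linalg.inv(d['mtx'])@np.stack([uu.ravel(),vv.ravel(),np.ones(uu.size)])*D[v0:v1,u0:u1].ravel()).T
W=((pts-np.array(d['tvec']).ravel())@R).reshape(v1-v0,u1-u0,3)
print('     ',' '.join(f'{u:3d}' for u in range(u0,u1)))
for v in range(v0,v1): print(v,'',' '.join(f'{int(z):3d}' if z>40 and z<400 else '  .' for z in W[v-v0,:,2]))
```

```text
scale 10.714285714285714
      350 351 352 353 354 355 356 357 358 359 360 361 362 363 364 365 366 367 368 369 370 371 372 373 374 375 376 377 378 379 380 381 382 383 384 385
250  185 186  66  68  66  66  62  73  71  68  67  76 181 183 182 203 203 196  54  58  53   .   .   .   .   .   .   .   .   .   .   .   .   .   .   .
251   69  70  67  72  69  64  61  59  64  55  48  53   .   .   .   . 195 202   .   .   .   .   .   .   .   .   .   .   .   .   .   .   .   .   .   .
252   52  52   .   .   .   .   .   .   .   .   .   .   .   .   .   . 197 205   .   .   .   .   .   .   .   .   .   .   .   .   .   .   .   .   .   .
253    .   .   .   .   .   .   .   .   .   .   .   .   .   .   .   . 201 202   .   .   .   .   .   .   .   .   .   .   .   .   .   .   .   .   .   .
254    .   .   .   .   .   .   .   .   .   .   .   .   .   .   .   . 196 203   .   .   .   .   .   .   .   .   .   .   .   .   .   .   .   .   .   .
255    .   .   .   .   .   .   .   .   .   .   .   .   .   .   .   . 204 201   .   .   .   .   .   .   .   .   .   .   .   .   .   .   .   .   .   .
256    .   .   .   .   .   .   
[... 4632 characters left out ...]
   .   .   .   .   .   .   .   .   .   . 201 200   .   .   .   .   .   .   .   .   .   .   .   .   .   .
288    .   .   .   .   .   .   .   .   .   .   .   .   .   .   .   .   .   .   .   . 204 203   .   .   .   .   .   .   .   .   .   .   .   .   .   .
289    .   .   .   .   .   .   .   .   .   .   .   .   .   .   .   .   .   .   .   . 207 206   .   .   .   .   .   .   .   .   .   .   .   .   .   .
290    .   .   .   .   .   .   .   .   .   .   .   .   .   .   .   .   .   .   .   . 202 209 208   .   .   .   .   .   .   .   .   .   .   .   .   .
291    .   .   .   .   .   .   .   .   .   .   .   .   .   .   .   .   .   .   .   .   . 216 214   .   .   .   .   .   .   .   .   .   .   .   .   .
```

View pics/t0f.png

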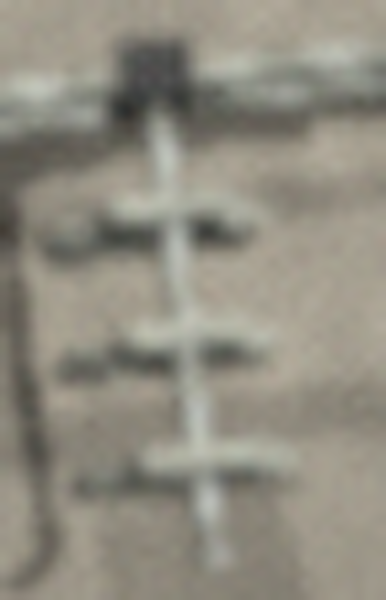

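Run:
```python
from h import *
d=load('t0')
for n,u,v in(('front',370.5,282.1),('mid',368.9,270.4),('back',367,258.5)): print(n,atz(d,u,v,215.5).round(1))
D=d['depth']
R,_=cv2.Rodrigues(d['rvec'])
def cloud(u0,u1,v0,v1):
    vv,uu=np.mgrid[v0:v1,u0:u1]
    pts=(np.linalg.inv(d['mtx'])@np.stack([uu.ravel(),vv.ravel(),np.ones(uu.size)])*D[v0:v1,u0:u1].ravel()).T
    return ((pts-np.array(d['tvec']).ravel())@R).reshape(v1-v0,u1-u0,3)
W=cloud(245,305,150,275)
X=[];Y=[]
for v in range(192,250,2):
    w=W[v-150]; m=(w[:,2]>110)&(w[:,2]<200); 
    y=w[m,1]; X.append(w[m,0].mean()); Y.append((y.max()+y.min())/2); print(v,X[-1].round(0),y.max().round(1),y.min().round(1),m.sum(), end=' | ')
p=np.polyfit(X,Y,1);print(p,np.degrees(np.arctan(p[0])),np.polyval(p,530))
print([ (r,atz(d,273,r,134).round(1)) for r in (261,262,263,264)])
# gradient profile image at columns for edges
im=cv2.cvtColor(d['image'],cv2.COLOR_RGB2GRAY).astype(int)
for v in range(255,272): print(v,im[v,256:292])
```

```text
front [ 460.7 -155.5  215.5]
mid [ 497.2 -150.8  215.5]
back [ 534.5 -145.2  215.5]
192 768.0 212.3 130.0 25 | 194 760.0 212.3 133.2 24 | 196 754.0 211.6 129.8 25 | 198 747.0 211.5 130.0 24 | 200 740.0 211.3 129.4 25 | 202 733.0 211.2 129.3 25 | 204 726.0 210.9 129.4 25 | 206 719.0 211.0 129.0 25 | 208 712.0 210.1 128.3 25 | 210 705.0 209.6 129.0 25 | 212 698.0 210.4 128.5 25 | 214 690.0 208.1 126.6 25 | 216 684.0 211.8 124.3 27 | 218 678.0 211.5 124.3 27 | 220 671.0 208.9 127.7 25 | 222 664.0 208.3 127.9 25 | 224 658.0 209.5 128.0 25 | 226 650.0 203.1 128.0 24 | 228 644.0 208.3 127.8 25 | 230 637.0 207.1 127.8 25 | 232 630.0 207.6 126.4 25 | 234 623.0 207.7 126.2 25 | 236 617.0 207.1 126.7 24 | 238 610.0 206.8 126.8 25 | 240 603.0 207.8 125.9 25 | 242 596.0 206.8 125.9 25 | 244 590.0 205.9 126.1 25 | 246 583.0 205.7 125.6 25 | 248 576.0 206.5 125.4 25 | [2.99664473e-02 1.48231579e+02] 1.7164373010702354 164.11379572353087
[(261, array([534. , 159.9, 134. ])), (262, array([530.6, 159.8, 134. ])), (263, array([527.3, 159.7, 134. ])), (264, array([524. , 159.6, 134. ]))]
255 [ 95 100  
[... 1852 characters left out ...]
60  58  59  60  64  70
  69  65  78  84  92  90  86  81  81  97 121 128 116 111 119 125 122 125]
268 [ 90  91  90  90  92  92  95  83  79  85  79  73  71  68  67  84 104 108
 110 112 116 117 116 113 112 113 110 116 126 128 128 120 120 125 129 122]
269 [ 95  94  91  93  94  97  99  92  94  93  91  90  78  72  77  97 121 134
 130 123 132 132 134 136 134 132 131 124 133 129 128 123 123 127 126 128]
270 [ 96  93  99 102 107 106  98  99  98 103 106  98  91  92  93 115 133 136
 139 137 133 134 140 139 130 137 135 131 129 129 128 124 128 132 128 129]
271 [107 107 115 123 133 127 116 106 113 130 131 121 114 114 116 128 139 140
 134 137 134 137 136 138 137 133 132 129 125 125 128 124 123 126 126 130]
```

jog_arm(plan=[62,12,-34,4,0,0,0.026,62,12,-34,4,0,0,0.026,62,12,-34,4,0,0,0.026,62,12,-34,4,0,0,0.026,62,12,-34,4,0,0,0.026,62,12,-34,4,0,0,0.026,62,12,-34,4,0,0,0.026,62,12,-34,4,0,0,0.026,62,12,-34,4,0,0,0.026,62,12,-34,4,0,0,0.026], squeeze=60)

```text
time: 0.93
tool_pos: [344.2, 187.8, 271.3]
orientation: [0.069, 0.998, 0.0, -0.0]
force: [1.3, -0.7, -1.3]
gripper_width: 62.2
```

jog_arm(plan=[62,12,-34,3,0,0,0.026,62,12,-34,3,0,0,0.026,62,12,-34,3,0,0,0.026,62,12,-34,3,0,0,0.026,62,12,-34,3,0,0,0.026,62,12,-34,3,0,0,0.026,62,12,-34,3,0,0,0.026,62,12,-34,3,0,0,0.026,62,10,-34,3,0,0,0.026,62,0,0,0,0,0,0])

```text
time: 1.77
tool_pos: [452.5, -122.7, 298.0]
orientation: [-0.044, 0.999, -0.002, 0.0]
force: [0.8, -0.8, -0.0]
gripper_width: 61.8
```

```bash
cat >> h.py <<'E'
from scipy.spatial.transform import Rotation as Ro
def st():
    s=bot.state(); M=Ro.from_quat(s['orientation']).as_matrix()
    print('t',round(s['time'],2),'tcp',s['tool_pos'].round(1),'yaw(y-axis)',np.degrees(np.arctan2(-M[0,1],M[1,1])).round(2),'z',M[:,2].round(4),'F',s['force'].round(1),'T',s['torque'].round(2),'w',round(s['gripper_width'],1)); return s
E
python3 - <<'E'
from h import *
s=st();print(s['qpos'].round(2))
snap('top','t1');snap('scene','s1')
crop('t1',320,210,460,315,'t1c');crop('s1',200,120,380,255,'s1c')
E
```

```text
t 1.77 tcp [ 452.5 -122.7  298. ] yaw(y-axis) 5.07 z [ 0.0012 -0.0044 -1.    ] F [ 0.8 -0.8 -0. ] T [-0.02 -0.03 -0.05] w 61.8
[-0.41  0.08  1.59 -0.    1.47 -2.07]
scale 5.714285714285714
scale 4.444444444444445
```

View pics/t1c.png

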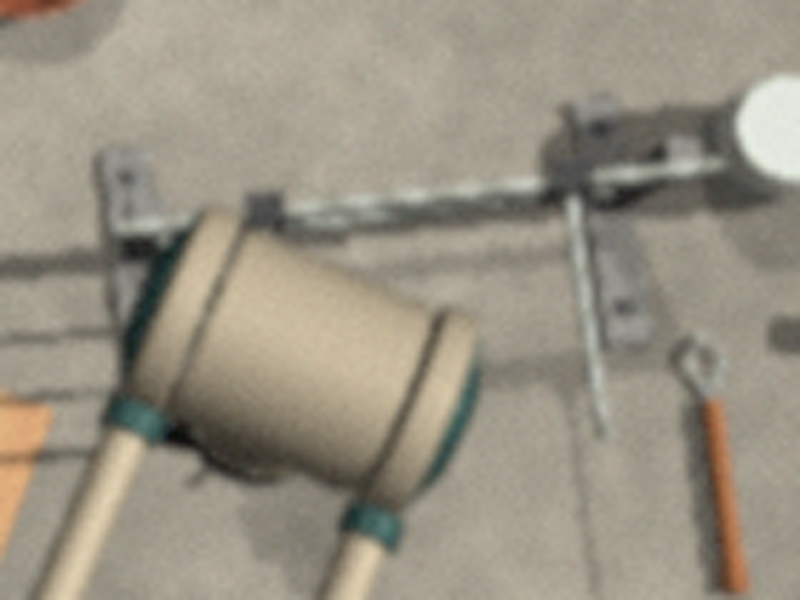

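jog_arm(plan=[62,8,-33,0,0,0,0.02,62,0,0,-30,0,0,0,62,0,0,-30,0,0,0,62,0,0,0,0,0,0])

```text
time: 2.2
tool_pos: [454.1, -146.5, 233.0]
orientation: [-0.057, 0.998, 0.003, -0.005]
force: [-1.4, 0.5, -1.5]
gripper_width: 61.8
```

Run:
```python
from h import *
st()
snap('top','t2');snap('scene','s2')
crop('t2',320,210,460,315,'t2c');crop('s2',200,160,320,250,'s2c')
```

```text
t 2.2 tcp [ 454.1 -146.5  233. ] yaw(y-axis) 6.52 z [-0.0111  0.0062 -0.9999] F [-1.4  0.5 -1.5] T [-0.   -0.02 -0.  ] w 61.8
scale 5.714285714285714
scale 6.666666666666667
```

View pics/t2c.png

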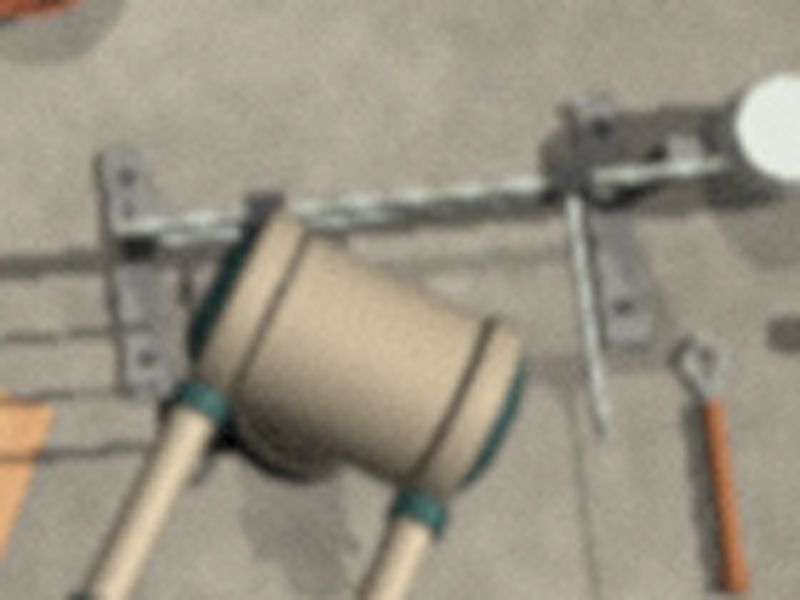

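View pics/s2c.png

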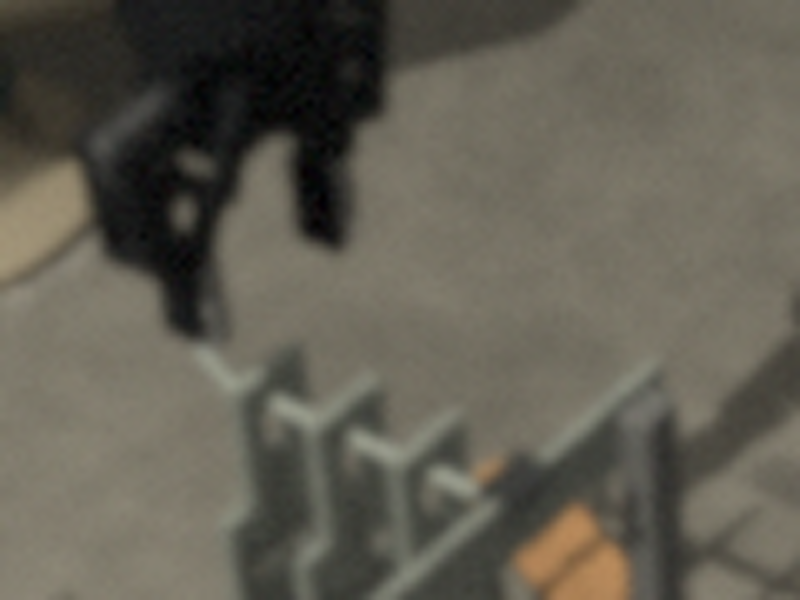

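jog_arm(plan=[62,3,-4,0,0,0,0,62,3,-4,0,0,0,0,62,0,0,0,0,0,0,62,0,0,0,0,0,0])

```text
time: 2.63
tool_pos: [465.3, -157.9, 239.6]
orientation: [-0.057, 0.998, -0.001, 0.001]
force: [-0.2, 0.7, 0.7]
gripper_width: 61.8
```

Run:
```python
from h import *
s=st()
d=snap('scene','s3')
crop('s3',200,160,320,250,'s3c')
p=proj(d,[[*s['tool_pos'][:2],s['tool_pos'][2]],[460.7,-155.6,215.5],[460.7+1.95,-155.6+17.9,215.5],[460.7-1.95,-155.6-17.9,215.5]])
print(p,(p-[200,160])*6.667)
```

```text
t 2.63 tcp [ 465.3 -157.9  239.6] yaw(y-axis) 6.49 z [ 0.0022 -0.001  -1.    ] F [-0.2  0.7  0.7] T [ 0.02 -0.05 -0.05] w 61.8
scale 6.666666666666667
[[238.45594042 207.67179041]
 [238.92440237 214.47345595]
 [244.88893052 211.27874811]
 [232.8803426  217.71076235]] [[256.38575476 317.82782666]
 [259.50899058 363.17453085]
 [299.27449981 341.87541366]
 [219.21324409 384.75765259]]
```

View pics/s3c.png

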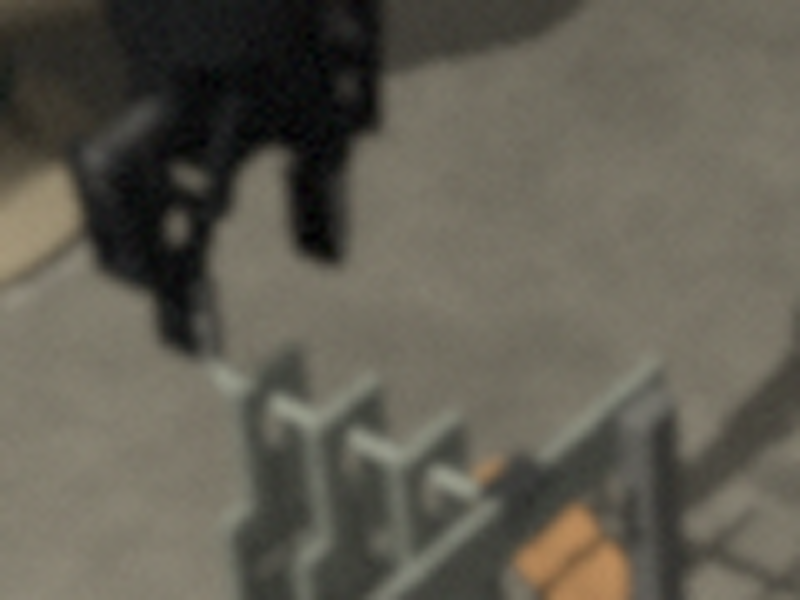

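jog_arm(plan=[62,-4,2,-8,0,0,0,62,0,0,-18,0,0,0,62,0,0,-18,0,0,0,62,0,0,-12,0,0,0,62,0,0,-6,0,0,0,62,0,0,0,0,0,0,62,0,0,0,0,0,0])

```text
time: 3.27
tool_pos: [460.2, -155.5, 176.3]
orientation: [-0.057, 0.998, 0.0, -0.0]
force: [0.1, 0.1, 0.5]
gripper_width: 61.6
```

Run:
```python
from h import *
s=st()
d=snap('scene','s4')
crop('s4',210,175,290,235,'s4c')
```

```text
t 3.27 tcp [ 460.2 -155.5  176.3] yaw(y-axis) 6.48 z [-2.e-04  3.e-04 -1.e+00] F [0.1 0.1 0.5] T [0.02 0.01 0.03] w 61.6
scale 10.0
```

View pics/s4c.png

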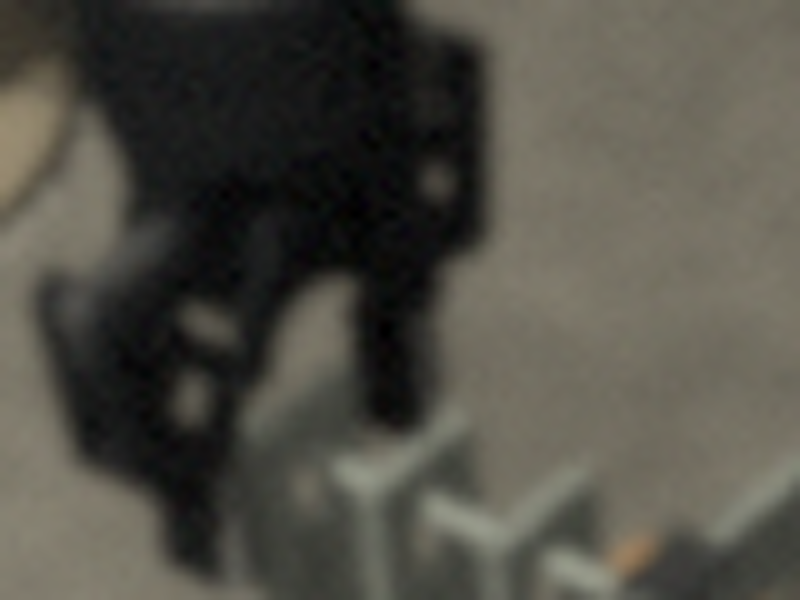

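jog_arm(plan=[48,0,0,0,0,0,0,40,0,0,0,0,0,0,30,0,0,0,0,0,0,30,0,0,0,0,0,0,30,0,0,0,0,0,0], squeeze=60)

```text
time: 3.73
tool_pos: [461.0, -155.6, 177.3]
orientation: [-0.057, 0.998, -0.0, 0.001]
force: [0.5, 1.8, 5.2]
gripper_width: 34.9
```

Run:
```python
from h import *
s=st()
```

```text
t 3.73 tcp [ 461.  -155.6  177.3] yaw(y-axis) 6.48 z [ 1.9e-03 -4.0e-04 -1.0e+00] F [0.5 1.8 5.2] T [ 0.12 -0.06  0.03] w 34.9
```

jog_arm(plan=[30,0,0,4,0,0,0,30,0,0,5,0,0,0,30,0,0,4,0,0,0,30,0,0,0,0,0,0,30,0,0,0,0,0,0])

```text
time: 4.15
tool_pos: [460.4, -155.6, 189.4]
orientation: [-0.057, 0.998, -0.0, 0.0]
force: [-0.0, 0.1, -1.6]
gripper_width: 34.8
```

Run:
```python
from h import *
s=st()
d=snap('scene','s5')
crop('s5',210,175,290,235,'s5c')
```

```text
t 4.15 tcp [ 460.4 -155.6  189.4] yaw(y-axis) 6.49 z [ 1.e-04 -1.e-04 -1.e+00] F [-0.   0.1 -1.6] T [ 0.04  0.01 -0.01] w 34.8
scale 10.0
```

View pics/s5c.png

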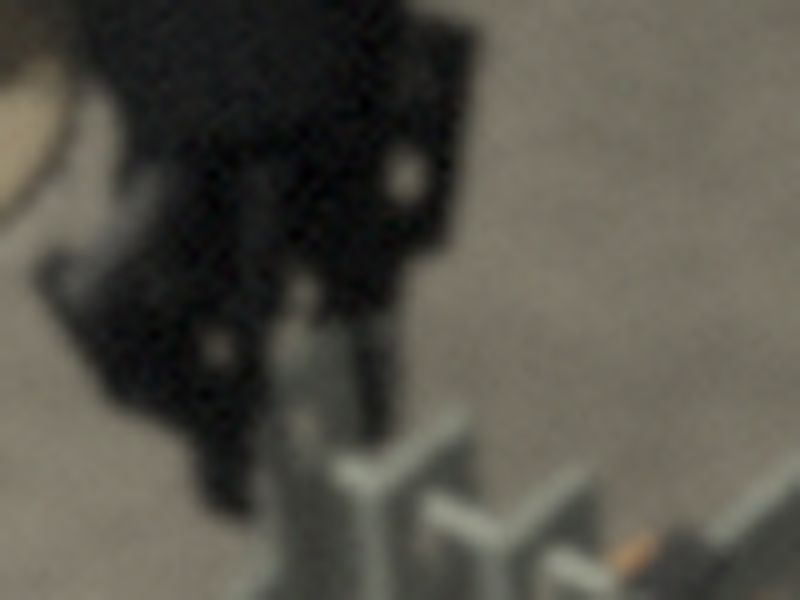

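jog_arm(plan=[30,-5,-0.5,0,0,0,0,30,-10,-1,0,0,0,0,30,-12,-1.3,0,0,0,0,30,-12,-1.3,0,0,0,0,30,-11,-1.2,0,0,0,0,30,0,0,0,0,0,0])

```text
time: 4.7
tool_pos: [407.1, -160.5, 189.2]
orientation: [-0.056, 0.998, 0.0, -0.001]
force: [0.2, 0.5, -0.7]
gripper_width: 34.9
```

Run:
```python
from h import *
s=st()
d=load('t0');D=d['depth'];im=cv2.cvtColor(d['image'],cv2.COLOR_RGB2GRAY).astype(float)
def rod(rows,ucen,z):
    P=[]
    for v in rows:
        u0=ucen(v); us=np.arange(int(u0)-3,int(u0)+5)
        zz=np.array([dep(d,u,v)[2] for u in us]); m=(zz>185)&(zz<225)
        if m.sum()==0: continue
        w=np.clip(im[v,us]-np.median(im[v,us]),0,None)
        P.append([*atz(d,us[m].mean(),v,z)[:2], atz(d,(w*us).sum()/w.sum(),v,z)[1]])
    P=np.array(P);a=np.polyfit(P[:,0],P[:,1],1);b=np.polyfit(P[:,0],P[:,2],1)
    print(len(P),a,np.degrees(np.arctan(a[0])),'y@500',np.polyval(a,500),np.polyval(b,500),np.degrees(np.arctan(b[0])))
rod([252,253,254,255,256,263,264,265,266,267,268,275,276,277,278,279,280,285,286,287,288],lambda v:366.4+(v-252)*(371-366.4)/36,203)
rod(range(248,284),lambda v:420.4+(v-245)*(425.5-420.4)/40,203)
```

```text
t 4.7 tcp [ 407.1 -160.5  189.2] yaw(y-axis) 6.41 z [-2.4e-03  6.0e-04 -1.0e+00] F [ 0.2  0.5 -0.7] T [0.02 0.05 0.03] w 34.9
21 [ 1.15210077e-01 -2.07991171e+02] 6.572075541195243 y@500 -150.3861327633813 -152.72246395077005 6.340711516636074
36 [ 1.16767099e-01 -3.79517383e+02] 6.660102048312151 y@500 -321.133834013271 -322.90310093968003 9.022380577779813
```

jog_arm(plan=[30,2,-15,0,0,0,0,30,2,-25,0,0,0,0,30,2,-30,0,0,0,0,30,2,-30,0,0,0,0,30,2,-30,0,0,0,0,30,2,-25,0,0,0,0,30,1,-15,0,0,0,0,30,0,0,0,0,0,0,30,0,0,0,0,0,0])

```text
time: 5.45
tool_pos: [423.1, -330.8, 189.0]
orientation: [-0.056, 0.998, 0.001, -0.0]
force: [-0.1, 0.1, -2.1]
gripper_width: 35.0
```

Run:
```python
from h import *
s=st();print(s['qpos'].round(2))
snap('top','t6');snap('scene','s6')
crop('t6',360,225,480,315,'t6c');crop('s6',140,180,260,270,'s6c')
```

```text
t 5.45 tcp [ 423.1 -330.8  189. ] yaw(y-axis) 6.4 z [-4.0e-04  1.7e-03 -1.0e+00] F [-0.1  0.1 -2.1] T [ 0.   -0.01  0.02] w 35.0
[-0.79  0.25  1.65  0.    1.24 -2.48]
scale 6.666666666666667
scale 6.666666666666667
```

View pics/t6c.png

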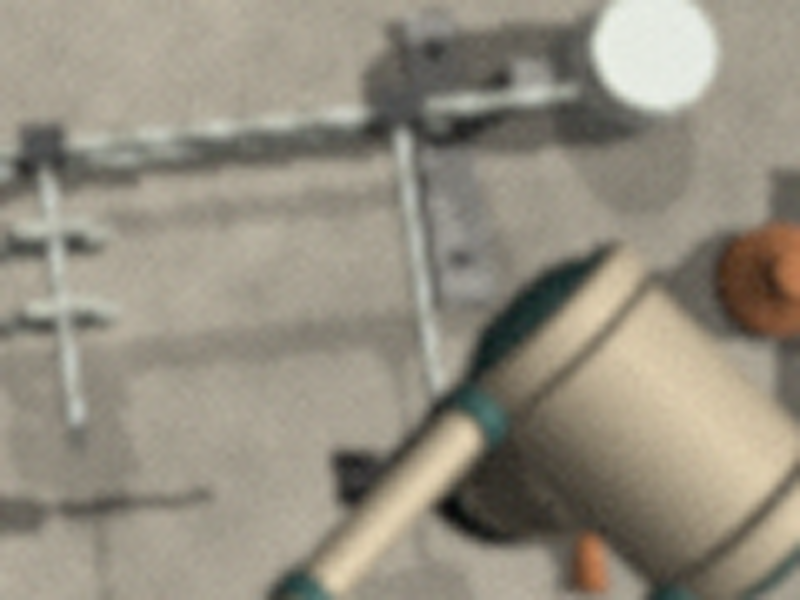

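View pics/s6c.png

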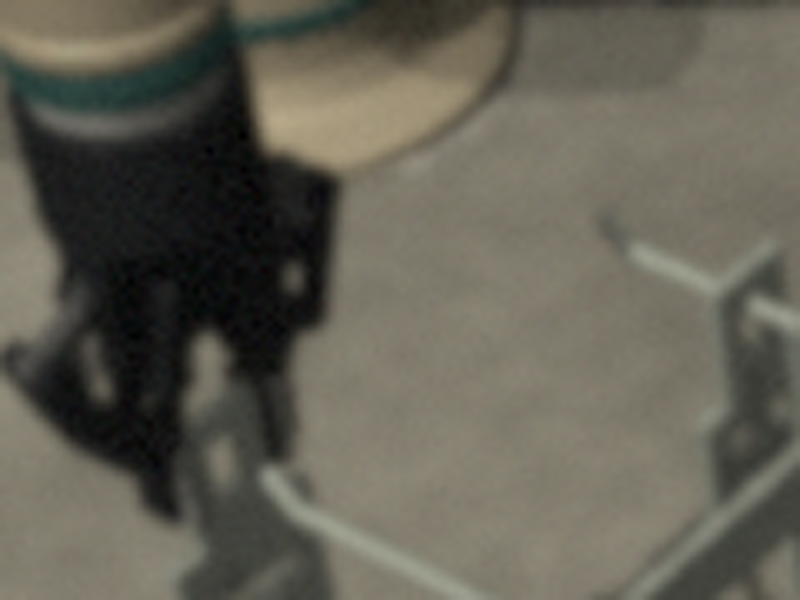

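Run:
```python
from h import *
d=load('s6')
ps=[[423.1,-330.8,204.3],[449.9,-326.9,210],[459.8,-325.8,200],[584,-311.3,200]]
p=proj(d,ps);print(((p-[140,180])*6.667+3).round(0))
```

```text
[[215. 459.]
 [271. 474.]
 [297. 507.]
 [578. 647.]]
```

jog_arm(plan=[30,8,1,0,0,0,0,30,10,1.2,0,0,0,0,30,10,1.2,0,0,0,0,30,10,1.2,0,0,0,0,30,7,0.8,0,0,0,0,30,0,0,0,0,0,0])

```text
time: 6.05
tool_pos: [470.6, -325.1, 189.2]
orientation: [-0.058, 0.998, -0.0, 0.001]
force: [-0.2, 1.1, -1.8]
gripper_width: 34.7
```

Run:
```python
from h import *
s=st()
snap('scene','s7')
crop('s7',140,180,260,270,'s7c')
```

```text
t 6.05 tcp [ 470.6 -325.1  189.2] yaw(y-axis) 6.59 z [ 1.2e-03 -1.0e-04 -1.0e+00] F [-0.2  1.1 -1.8] T [ 0.04  0.   -0.01] w 34.7
scale 6.666666666666667
```

View pics/s7c.png

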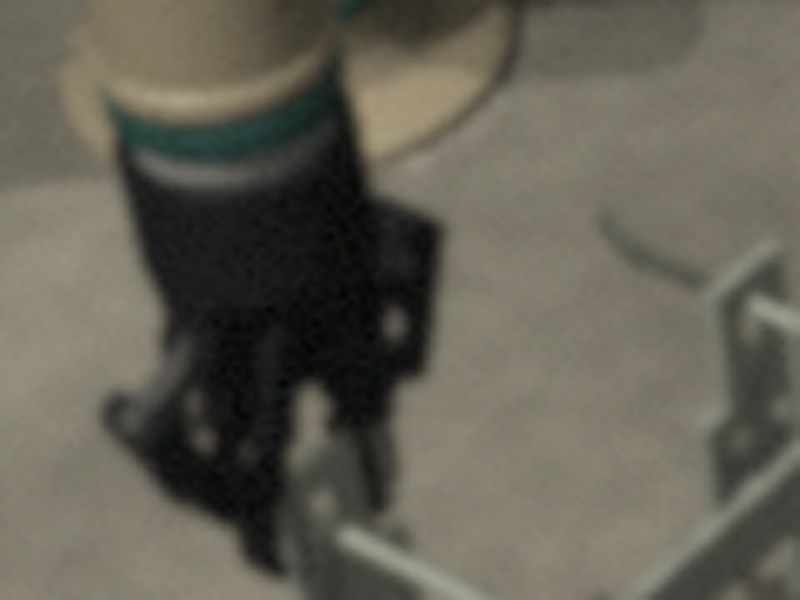

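jog_arm(plan=[30,10,1.2,0,0,0,0,30,14,1.6,0,0,0,0,30,16,1.9,0,0,0,0,30,16,1.9,0,0,0,0,30,12,1.4,0,0,0,0,30,7,0.8,0,0,0,0,30,0,0,0,0,0,0,30,0,0,0,0,0,0])

```text
time: 6.77
tool_pos: [543.3, -316.5, 189.0]
orientation: [-0.057, 0.998, 0.0, -0.001]
force: [-0.6, -0.6, -1.3]
gripper_width: 35.2
```

Run:
```python
from h import *
s=st()
```

```text
t 6.77 tcp [ 543.3 -316.5  189. ] yaw(y-axis) 6.52 z [-1.2e-03  4.0e-04 -1.0e+00] F [-0.6 -0.6 -1.3] T [0.06 0.03 0.01] w 35.2
```

jog_arm(plan=[30,0,0,-4,0,0,0,30,0,0,-4,0,0,0,30,0,0,-3,0,0,0,30,0,0,-1,0,0,0,30,0,0,0,0,0,0,30,0,0,0,0,0,0])

```text
time: 7.27
tool_pos: [542.8, -316.7, 177.5]
orientation: [-0.056, 0.998, 0.0, -0.0]
force: [-1.5, 0.2, 1.3]
gripper_width: 34.9
```

Run:
```python
from h import *
s=st()
```

```text
t 7.27 tcp [ 542.8 -316.7  177.5] yaw(y-axis) 6.47 z [-5.e-04  1.e-04 -1.e+00] F [-1.5  0.2  1.3] T [ 0.06  0.23 -0.02] w 34.9
```

jog_arm(plan=[38,0,0,0,0,0,0,46,0,0,0,0,0,0,58,0,0,0,0,0,0,62,0,0,0,0,0,0,62,0,0,0,0,0,0])

```text
time: 7.68
tool_pos: [543.5, -316.7, 177.4]
orientation: [-0.057, 0.998, -0.0, 0.0]
force: [0.1, -1.3, -0.3]
gripper_width: 61.8
```

Run:
```python
from h import *
s=st()
snap('scene','s8')
crop('s8',160,200,280,290,'s8c')
```

```text
t 7.68 tcp [ 543.5 -316.7  177.4] yaw(y-axis) 6.49 z [ 3.e-04 -0.e+00 -1.e+00] F [ 0.1 -1.3 -0.3] T [0.01 0.06 0.02] w 61.8
scale 6.666666666666667
```

View pics/s8c.png

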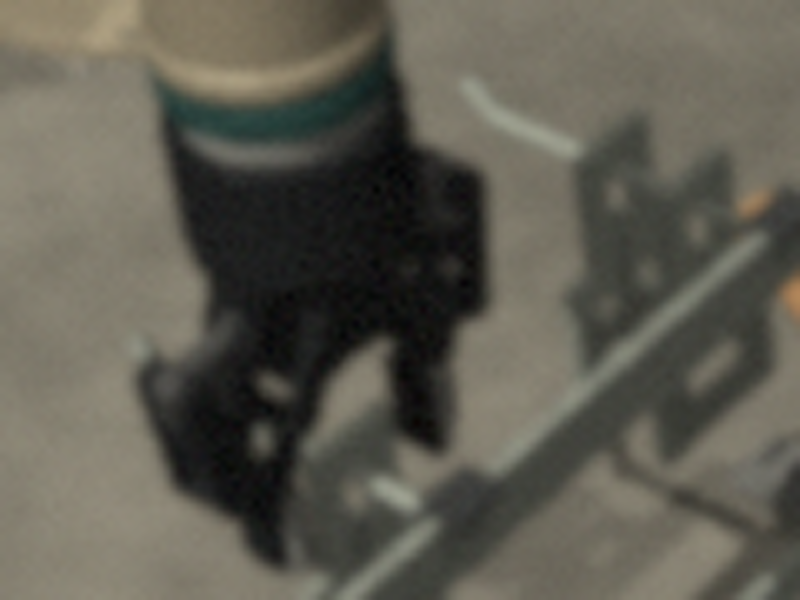

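jog_arm(plan=[62,0,0,12,0,0,0,62,0,0,22,0,0,0,62,0,0,22,0,0,0,62,-6,22,10,0,0,0,62,-8,28,0,0,0,0,62,-8,30,0,0,0,0,62,-8,30,0,0,0,0,62,-8,28,0,0,0,0,62,-6,20,0,0,0,0,62,-3,8,0,0,0,0])

```text
time: 8.57
tool_pos: [495.2, -147.8, 243.7]
orientation: [-0.058, 0.998, 0.001, -0.0]
force: [0.1, -0.7, 0.2]
gripper_width: 62.1
```

jog_arm(plan=[62,0,0,0,0,0,0,62,0,0,0,0,0,0])

```text
time: 8.73
tool_pos: [496.9, -151.2, 243.6]
orientation: [-0.057, 0.998, -0.001, 0.001]
force: [-0.2, -0.6, -1.1]
gripper_width: 62.3
```

Run:
```python
from h import *
s=st()
snap('scene','s9');snap('top','t9')
crop('s9',160,170,300,275,'s9c');crop('t9',350,235,440,300,'t9c')
```

```text
t 8.73 tcp [ 496.9 -151.2  243.6] yaw(y-axis) 6.53 z [ 0.0011 -0.0014 -1.    ] F [-0.2 -0.6 -1.1] T [-0.06  0.02 -0.02] w 62.3
scale 5.714285714285714
scale 8.88888888888889
```

View pics/s9c.png

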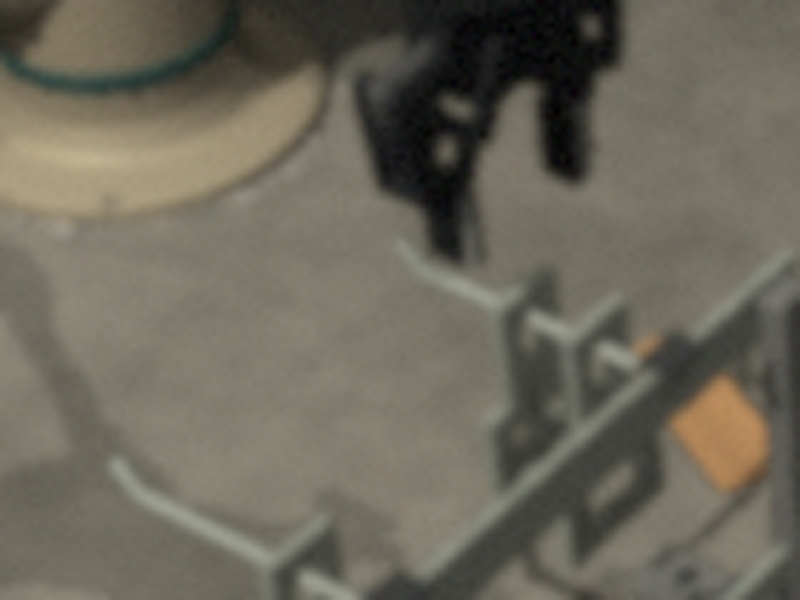

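View pics/t9c.png

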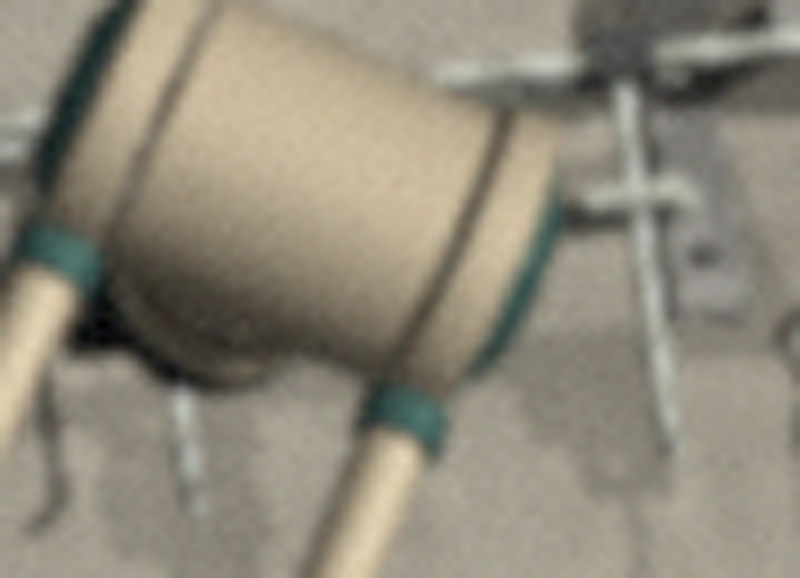

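jog_arm(plan=[62,0,0,-10,0,0,0,62,0,0,-18,0,0,0,62,0,0,-18,0,0,0,62,0,0,-14,0,0,0,62,0,0,-7,0,0,0,62,0,0,0,0,0,0,50,0,0,0,0,0,0,42,0,0,0,0,0,0,30,0,0,0,0,0,0,30,0,0,0,0,0,0])

```text
time: 9.67
tool_pos: [497.3, -151.1, 177.5]
orientation: [-0.057, 0.998, -0.001, 0.001]
force: [-0.2, 0.6, 2.2]
gripper_width: 35.0
```

jog_arm(plan=[30,0,0,0,0,0,0,30,0,0,0,0,0,0])

```text
time: 9.83
tool_pos: [497.3, -151.0, 177.4]
orientation: [-0.057, 0.998, -0.001, 0.001]
force: [0.4, -0.1, 4.3]
gripper_width: 34.7
```

Run:
```python
from h import *
s=st()
snap('scene','s10')
crop('s10',210,170,310,245,'s10c')
```

```text
t 9.83 tcp [ 497.3 -151.   177.4] yaw(y-axis) 6.5 z [ 0.0027 -0.0012 -1.    ] F [ 0.4 -0.1  4.3] T [-0.02 -0.13 -0.03] w 34.7
scale 8.0
```

View pics/s10c.png

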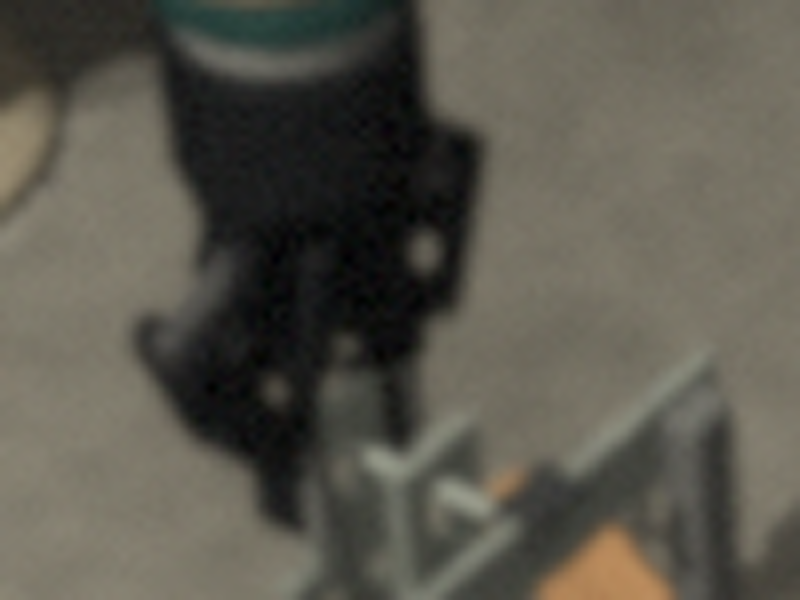

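jog_arm(plan=[30,0,0,4,0,0,0,30,0,0,5,0,0,0,30,0,0,4,0,0,0,30,0,0,0,0,0,0,30,0,0,0,0,0,0])

```text
time: 10.3
tool_pos: [496.3, -150.6, 189.4]
orientation: [-0.057, 0.998, 0.0, -0.0]
force: [0.2, 0.4, -2.5]
gripper_width: 34.3
```

jog_arm(plan=[30,-5,-0.6,0,0,0,0,30,-10,-1.1,0,0,0,0,30,-13,-1.5,0,0,0,0,30,-13,-1.5,0,0,0,0,30,-13,-1.5,0,0,0,0,30,-13,-1.5,0,0,0,0,30,-13,-1.5,0,0,0,0,30,-8,-0.9,0,0,0,0,30,0,0,0,0,0,0,30,0,0,0,0,0,0])

```text
time: 11.13
tool_pos: [408.3, -161.0, 189.7]
orientation: [-0.056, 0.998, -0.0, 0.001]
force: [-0.4, 0.3, -1.7]
gripper_width: 35.1
```

Run:
```python
from h import *
s=st()
```

```text
t 11.13 tcp [ 408.3 -161.   189.7] yaw(y-axis) 6.43 z [ 1.4e-03 -3.0e-04 -1.0e+00] F [-0.4  0.3 -1.7] T [ 0.02 -0.08 -0.03] w 35.1
```

Same transfer as before, to in front of the free hook.

jog_arm(plan=[30,2,-15,0,0,0,0,30,2,-25,0,0,0,0,30,2,-30,0,0,0,0,30,2,-30,0,0,0,0,30,2,-30,0,0,0,0,30,2,-25,0,0,0,0,30,2,-15,0,0,0,0,30,0,0,0,0,0,0,30,0,0,0,0,0,0])

```text
time: 11.88
tool_pos: [422.7, -330.7, 188.8]
orientation: [-0.056, 0.998, 0.001, -0.0]
force: [0.3, 0.1, -2.1]
gripper_width: 35.0
```

Run:
```python
from h import *
s=st()
d=snap('scene','s11');crop('s11',140,180,260,270,'s11c')
x,y,z=s['tool_pos']
p=proj(d,[[x,y,z+15.1],[449.9,-326.9,210],[459.8,-325.8,200]]);print(((p-[140,180])*6.667+3).round(0))
```

```text
t 11.88 tcp [ 422.7 -330.7  188.8] yaw(y-axis) 6.43 z [-3.0e-04  1.8e-03 -1.0e+00] F [ 0.3  0.1 -2.1] T [-0.03  0.05 -0.01] w 35.0
scale 6.666666666666667
[[215. 459.]
 [271. 474.]
 [297. 507.]]
```

View pics/s11c.png

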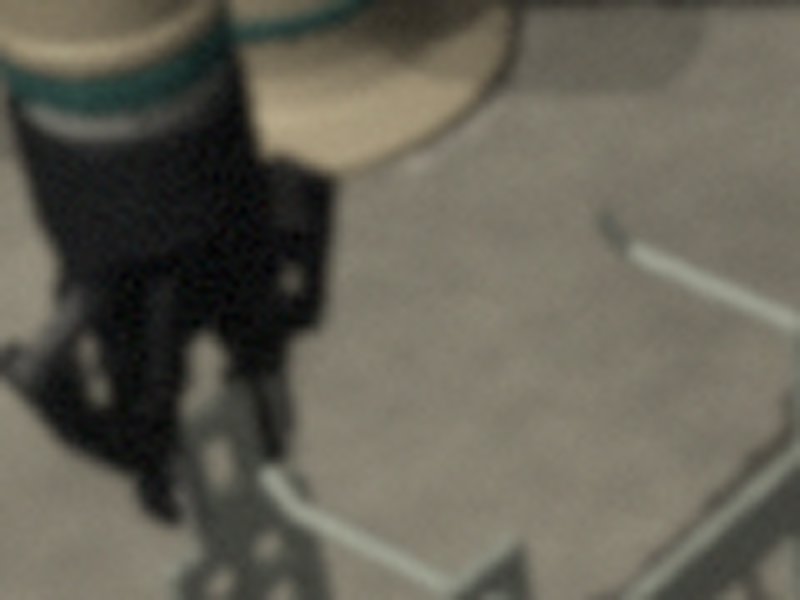

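jog_arm(plan=[30,8,1,0,0,0,0,30,10,1.2,0,0,0,0,30,10,1.2,0,0,0,0,30,10,1.2,0,0,0,0,30,10,1.2,0,0,0,0,30,12,1.4,0,0,0,0,30,12,1.4,0,0,0,0,30,8,1,0,0,0,0,30,0,0,0,0,0,0,30,0,0,0,0,0,0])

```text
time: 12.77
tool_pos: [502.6, -321.0, 189.0]
orientation: [-0.057, 0.998, 0.0, -0.0]
force: [-0.9, 0.4, -3.0]
gripper_width: 35.0
```

jog_arm(plan=[30,0,0,-4,0,0,0,30,0,0,-4,0,0,0,30,0,0,-3,0,0,0,30,0,0,-1,0,0,0,30,0,0,0,0,0,0,30,0,0,0,0,0,0])

```text
time: 13.27
tool_pos: [501.7, -321.1, 177.6]
orientation: [-0.056, 0.998, 0.0, -0.0]
force: [-3.0, -0.3, 0.9]
gripper_width: 34.8
```

Run:
```python
from h import *
s=st()
d=snap('scene','s12');crop('s12',160,190,280,280,'s12c')
```

```text
t 13.27 tcp [ 501.7 -321.1  177.6] yaw(y-axis) 6.47 z [-8.e-04  2.e-04 -1.e+00] F [-3.  -0.3  0.9] T [0.08 0.34 0.02] w 34.8
scale 6.666666666666667
```

View pics/s12c.png

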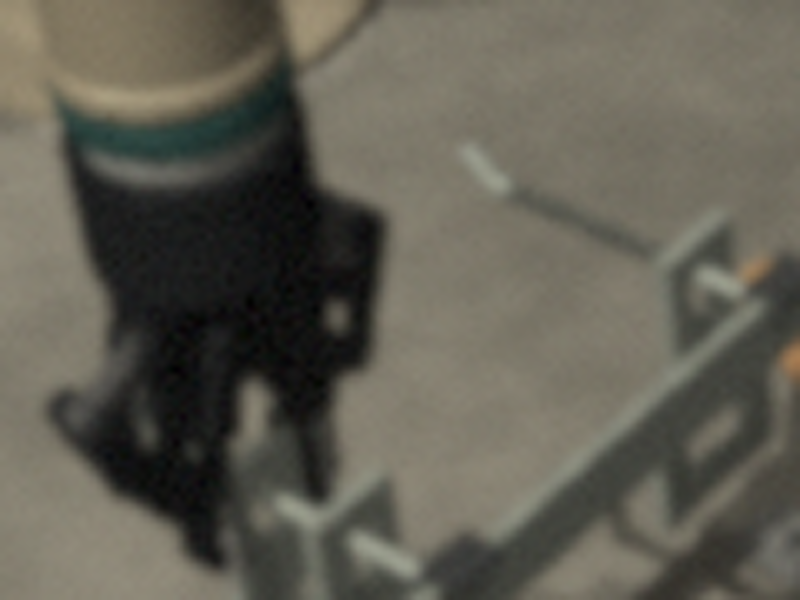

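jog_arm(plan=[38,0,0,0,0,0,0,46,0,0,0,0,0,0,58,0,0,0,0,0,0,62,0,0,0,0,0,0,62,0,0,12,0,0,0,62,0,0,22,0,0,0,62,0,0,22,0,0,0,62,2,10,12,0,0,0,62,4,20,0,0,0,0,62,5,28,0,0,0,0])

```text
time: 14.15
tool_pos: [514.1, -263.9, 246.2]
orientation: [-0.055, 0.998, -0.001, 0.001]
force: [0.6, -0.2, -0.5]
gripper_width: 61.9
```

jog_arm(plan=[62,5,30,0,0,0,0,62,5,30,0,0,0,0,62,5,28,0,0,0,0,62,4,18,0,0,0,0,62,2,10,0,0,0,0,62,0,0,0,0,0,0,62,0,0,0,0,0,0])

```text
time: 14.73
tool_pos: [534.4, -147.1, 245.3]
orientation: [-0.057, 0.998, -0.0, -0.0]
force: [0.5, -0.3, -0.3]
gripper_width: 62.1
```

Run:
```python
from h import *
s=st()
snap('scene','s13');snap('top','t13')
crop('s13',160,170,300,275,'s13c');crop('t13',350,235,440,300,'t13c')
```

```text
t 14.73 tcp [ 534.4 -147.1  245.3] yaw(y-axis) 6.56 z [-1.e-04 -7.e-04 -1.e+00] F [ 0.5 -0.3 -0.3] T [-0.03 -0.05  0.03] w 62.1
scale 5.714285714285714
scale 8.88888888888889
```

View pics/s13c.png

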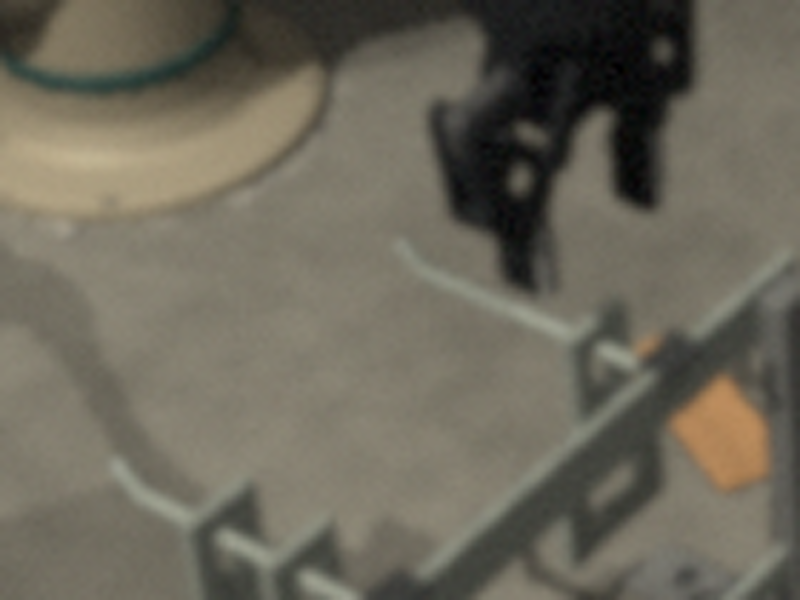

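View pics/t13c.png

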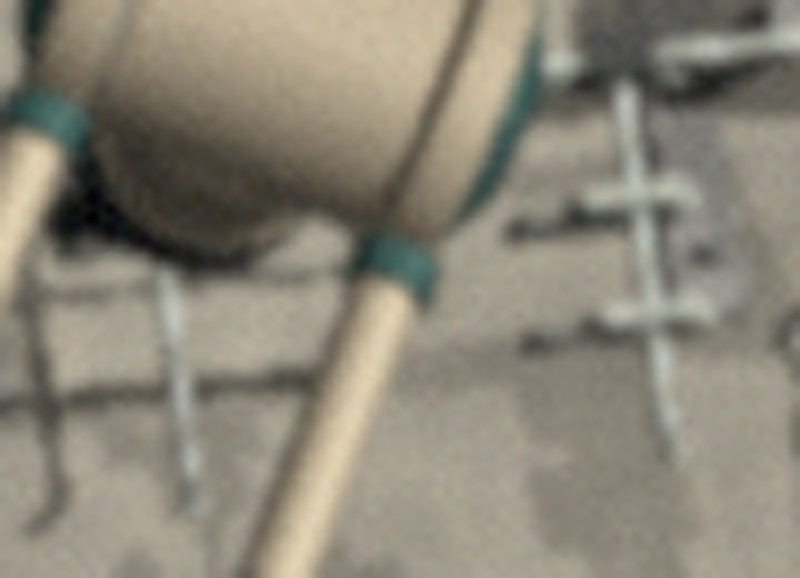

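jog_arm(plan=[62,0,0.5,-11,0,0,0,62,0,0,-18,0,0,0,62,0,0,-18,0,0,0,62,0,0,-14,0,0,0,62,0,0,-7,0,0,0,62,0,0,0,0,0,0,50,0,0,0,0,0,0,42,0,0,0,0,0,0,30,0,0,0,0,0,0,30,0,0,0,0,0,0], squeeze=80)

```text
time: 15.67
tool_pos: [535.2, -146.8, 178.8]
orientation: [-0.056, 0.998, -0.0, 0.001]
force: [0.4, 0.9, 4.7]
gripper_width: 34.5
```

jog_arm(plan=[30,0,0,0,0,0,0,30,0,0,0,0,0,0])

```text
time: 15.83
tool_pos: [535.2, -146.8, 178.6]
orientation: [-0.057, 0.998, -0.001, 0.001]
force: [0.6, -0.1, 5.3]
gripper_width: 34.3
```

Run:
```python
from h import *
s=st()
snap('scene','s14')
crop('s14',220,180,310,247,'s14c')
```

```text
t 15.83 tcp [ 535.2 -146.8  178.6] yaw(y-axis) 6.49 z [ 2.6e-03 -9.0e-04 -1.0e+00] F [ 0.6 -0.1  5.3] T [ 0.12  0.06 -0.  ] w 34.3
scale 8.88888888888889
```

View pics/s14c.png

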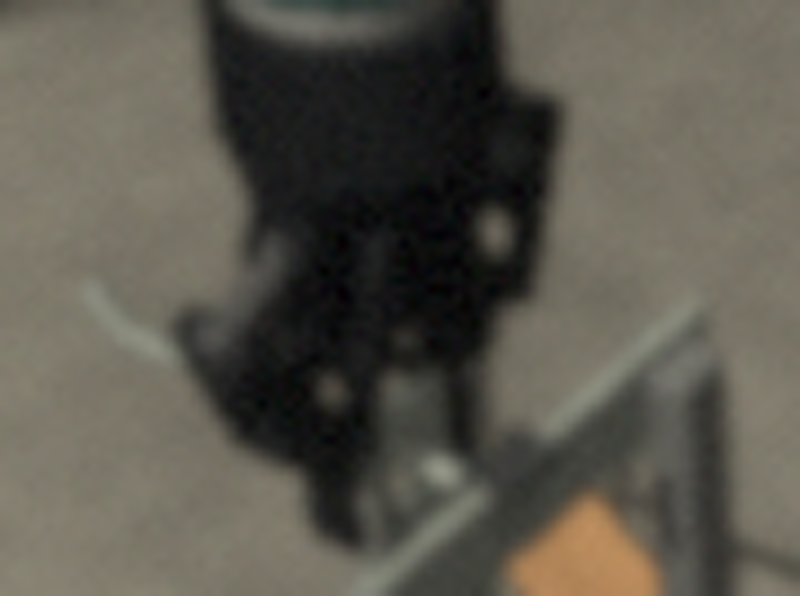

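jog_arm(plan=[30,0,0,4,0,0,0,30,0,0,5,0,0,0,30,0,0,4,0,0,0,30,0,0,0,0,0,0,30,0,0,0,0,0,0])

```text
time: 16.3
tool_pos: [534.3, -146.7, 190.4]
orientation: [-0.057, 0.998, 0.0, -0.0]
force: [-0.1, -0.6, -2.0]
gripper_width: 34.4
```

jog_arm(plan=[30,-6,-0.7,0,0,0,0,30,-12,-1.4,0,0,0,0,30,-14,-1.6,0,0,0,0,30,-14,-1.6,0,0,0,0,30,-14,-1.6,0,0,0,0,30,-14,-1.6,0,0,0,0,30,-12,-1.4,0,0,0,0,30,-12,-1.4,0,0,0,0,30,-12,-1.4,0,0,0,0,30,-12,-1.4,0,0,0,0])

```text
time: 17.13
tool_pos: [411.2, -160.8, 190.4]
orientation: [-0.057, 0.998, 0.0, 0.0]
force: [0.1, 0.1, -2.0]
gripper_width: 34.8
```

jog_arm(plan=[30,-4,-0.5,0,0,0,0,30,0,0,0,0,0,0])

```text
time: 17.3
tool_pos: [407.2, -161.3, 190.4]
orientation: [-0.056, 0.998, 0.0, -0.0]
force: [0.5, -0.1, -2.0]
gripper_width: 34.4
```

Run:
```python
from h import *
s=st()
snap('scene','s15')
crop('s15',170,180,310,285,'s15c')
# extruder cheeks from scene depth
d=load('s0');D=d['depth'];R,_=cv2.Rodrigues(d['rvec'])
u0,u1,v0,v1=328,366,178,226
vv,uu=np.mgrid[v0:v1,u0:u1]
pts=(np.linalg.inv(d['mtx'])@np.stack([uu.ravel(),vv.ravel(),np.ones(uu.size)])*D[v0:v1,u0:u1].ravel()).T
W=((pts-np.array(d['tvec']).ravel())@R)
m=(W[:,0]<548)&(W[:,0]>505)&(W[:,2]>128)&(W[:,2]<152)&(W[:,1]>100)&(W[:,1]<220)
for p,u,v in sorted(zip(W[m].round(0).tolist(),uu.ravel()[m],vv.ravel()[m]),key=lambda a:a[0][1]): print(p,u,v)
```

```text
t 17.3 tcp [ 407.2 -161.3  190.4] yaw(y-axis) 6.43 z [-1.e-04  1.e-04 -1.e+00] F [ 0.5 -0.1 -2. ] T [ 0.02  0.03 -0.04] w 34.4
scale 5.714285714285714
[530.0, 115.0, 130.0] 333 202
[532.0, 116.0, 130.0] 334 202
[536.0, 116.0, 133.0] 335 202
[545.0, 117.0, 129.0] 338 204
[527.0, 118.0, 130.0] 333 201
[526.0, 119.0, 136.0] 333 199
[544.0, 119.0, 135.0] 338 202
[544.0, 119.0, 131.0] 338 203
[526.0, 120.0, 132.0] 333 200
[529.0, 120.0, 133.0] 334 200
[529.0, 120.0, 131.0] 334 201
[539.0, 121.0, 147.0] 337 197
[535.0, 121.0, 136.0] 336 200
[539.0, 121.0, 134.0] 337 201
[546.0, 121.0, 134.0] 339 202
[538.0, 122.0, 143.0] 337 198
[527.0, 122.0, 135.0] 334 199
[531.0, 122.0, 133.0] 335 200
[531.0, 122.0, 130.0] 335 201
[541.0, 122.0, 134.0] 338 201
[545.0, 122.0, 137.0] 339 201
[523.0, 123.0, 146.0] 333 195
[527.0, 123.0, 147.0] 334 195
[541.0, 123.0, 141.0] 338 199
[537.0, 123.0, 136.0] 337 200
[534.0, 123.0, 131.0] 336 201
[530.0, 124.0, 145.0] 335 196
[547.0, 124.0, 143.0] 340 199
[537.0, 124.0, 128.0] 337 202
[525.0, 125.0, 142.0] 334 196
[528.0, 125.0, 140.0] 335 197
[522.0, 125.0, 134.
[... 3330 characters left out ...]
0] 351 184
[530.0, 201.0, 139.0] 353 185
[524.0, 201.0, 130.0] 351 187
[526.0, 202.0, 144.0] 352 183
[533.0, 202.0, 147.0] 354 183
[540.0, 202.0, 140.0] 356 186
[544.0, 202.0, 142.0] 357 186
[526.0, 202.0, 130.0] 352 187
[522.0, 203.0, 141.0] 351 183
[536.0, 203.0, 144.0] 355 184
[539.0, 203.0, 146.0] 356 184
[543.0, 203.0, 147.0] 357 184
[539.0, 204.0, 141.0] 356 185
[527.0, 205.0, 146.0] 353 182
[527.0, 205.0, 143.0] 353 183
[534.0, 205.0, 145.0] 355 183
[520.0, 206.0, 142.0] 351 182
[527.0, 206.0, 138.0] 353 184
[534.0, 206.0, 139.0] 355 185
[541.0, 206.0, 142.0] 357 185
[544.0, 206.0, 140.0] 358 186
[543.0, 207.0, 142.0] 358 185
[521.0, 209.0, 141.0] 352 182
[543.0, 212.0, 132.0] 359 187
```

View pics/s15c.png

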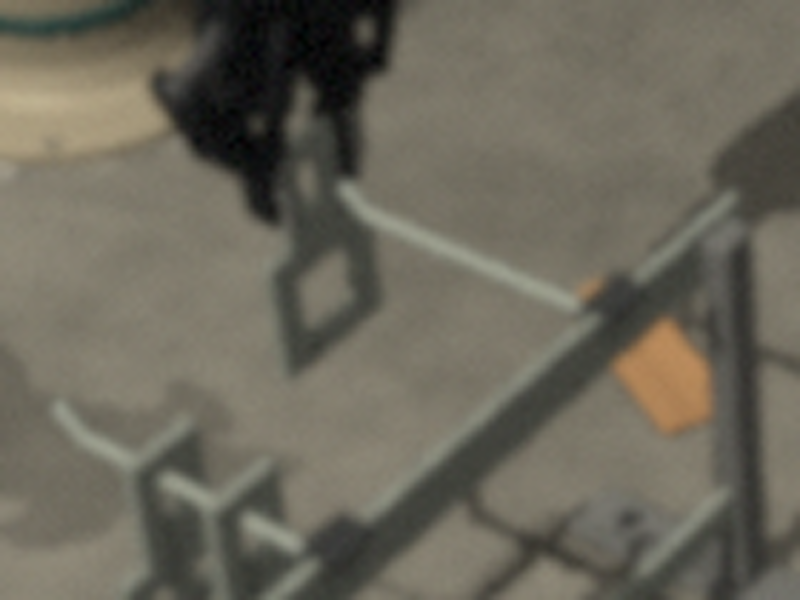

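Run:
```python
from h import *
d=load('t0');D=d['depth'];R,_=cv2.Rodrigues(d['rvec'])
print('cheek mid',atz(d,272.25,262.5,144).round(1),atz(d,260.2,262.5,144).round(1),atz(d,284.3,262.5,144).round(1))
X=[];Y=[];Yc=[]
for v in list(range(168,212,2))+list(range(222,250,2)):
    us=np.arange(248,300); zz=np.array([dep(d,u,v)[2] for u in us]); m=(zz>85)&(zz<200)
    a,b=us[m].min(),us[m].max()
    p=atz(d,(a+b)/2,v,108); X.append(p[0]);Y.append(p[1]); 
    # weight: paraboloid fit y of axis
    pts=np.array([dep(d,u,v) for u in us[m]]); q=np.polyfit(pts[:,1],pts[:,2],2); Yc.append(-q[1]/2/q[0])
    print(v,a,b,round(p[0]),round(p[1],1),round(Yc[-1],1),zz[m][[0,-1]].round(0),end=' | ')
for y in(Y,Yc):
  p=np.polyfit(X,y,1);print('\n',np.degrees(np.arctan(p[0])),np.polyval(p,529), np.std(np.polyval(p,X)-y))
```

```text
cheek mid [527.9 161.  144. ] [527.7 200.7 144. ] [528.1 121.2 144. ]
168 258 293 863 162.3 180.1 [159. 105.] | 170 258 293 855 162.2 179.2 [159.  87.] | 172 259 284 848 175.9 182.0 [163. 120.] | 174 260 284 841 174.0 180.5 [147. 118.] | 176 260 284 834 173.8 173.9 [131. 118.] | 178 260 284 826 173.6 171.9 [124. 109.] | 180 260 284 819 173.5 174.9 [140. 122.] | 182 259 285 812 173.3 173.6 [127. 117.] | 184 259 285 805 173.1 172.7 [126. 123.] | 186 260 285 798 171.2 172.3 [118.  98.] | 188 260 284 791 172.8 172.3 [117. 116.] | 190 260 284 784 172.6 171.5 [122. 112.] | 192 260 284 776 172.4 170.8 [118. 117.] | 194 260 284 769 172.2 172.5 [117. 107.] | 196 260 284 762 172.0 171.2 [120. 116.] | 198 260 284 755 171.9 171.1 [120. 112.] | 200 260 284 748 171.7 170.4 [120. 116.] | 202 260 284 741 171.5 170.4 [119. 116.] | 204 260 284 734 171.3 171.2 [120. 114.] | 206 260 284 727 171.2 170.3 [118. 116.] | 208 260 284 720 171.0 168.8 [122. 121.] | 210 260 284 713 170.8 170.3 [124. 113.] | 222 260 284 671 169.8 169.4 [125. 116.] | 224 260 284 664 169.6 168.9 [116. 114.] | 226 261 284 657 167.7 169.4 [134. 112.] | 228 260 284 650 169.3 167.9 [121. 113.] | 230 260 284 643 169.1 169.5 [128. 111.] | 232 260 284 636 168.9 167.0 [123. 123.] | 234 260 284 629 168.7 166.5 [121. 125.] | 236 260 284 622 168.6 167.9 [124. 118.] | 238 260 284 615 168.4 168.6 [125. 116.] | 240 260 284 609 168.2 166.1 [116. 123.] | 242 260 284 602 168.1 166.5 [122. 121.] | 244 260 284 595 167.9 167.2 [126. 118.] | 246 260 284 588 167.7 165.6 [126. 122.] | 248 260 284 581 167.6 165.8 [120. 122.] | 
 0.7907821985918815 167.689063228865 2.657818705484325

 2.328113674369765 163.1037429465993 1.9376508013953235
```

jog_arm(plan=[30,0,12,12,0,0,0,30,5,24,15,0,0,-0.01,30,11,30,15,0,0,-0.01,30,14,35,12,0,0,-0.01,30,14,36,4,0,0,-0.01,30,14,36,0,0,0,-0.01,30,14,36,0,0,0,-0.01,30,14,36,0,0,0,-0.01,30,14,32,0,0,0,-0.01,30,11,24,0,0,0,-0.005])

```text
time: 18.18
tool_pos: [520.9, 143.5, 248.1]
orientation: [-0.015, 1.0, 0.001, 0.001]
force: [0.0, -0.0, -1.4]
gripper_width: 34.6
```

jog_arm(plan=[30,7,15,0,0,0,0,30,3,7,0,0,0,0,30,0,0,0,0,0,0,30,0,0,0,0,0,0])

```text
time: 18.52
tool_pos: [529.3, 161.4, 247.9]
orientation: [-0.014, 1.0, -0.0, -0.0]
force: [-0.5, -0.3, -2.6]
gripper_width: 34.5
```

Run:
```python
from h import *
s=st()
snap('scene','s16');snap('top','t16')
crop('s16',310,120,400,210,'s16c');crop('t16',230,220,310,280,'t16c')
```

```text
t 18.52 tcp [529.3 161.4 247.9] yaw(y-axis) 1.65 z [-1.e-03 -9.e-04 -1.e+00] F [-0.5 -0.3 -2.6] T [-0.01  0.02  0.05] w 34.5
scale 6.666666666666667
scale 10.0
```

View pics/s16c.png

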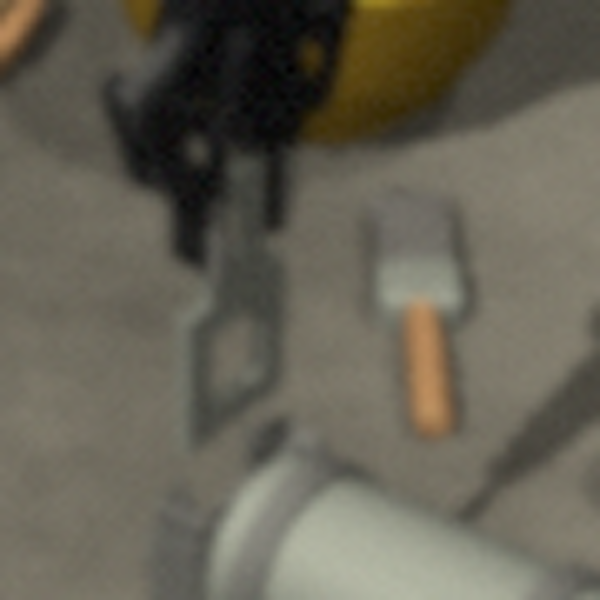

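View pics/t16c.png

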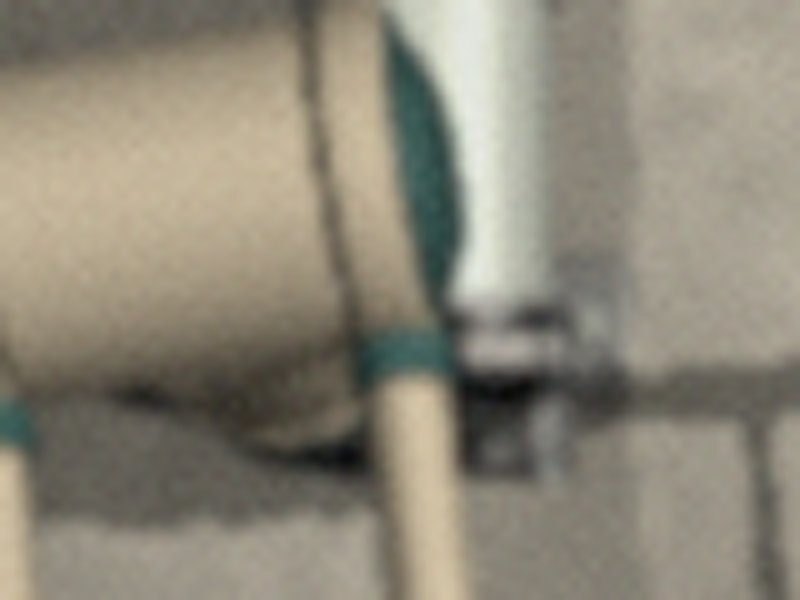

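jog_arm(plan=[30,0,0.5,-5,0,0,0,30,0,0,-8,0,0,0,30,0,0,-5,0,0,0,30,0,0,0,0,0,0,30,0,0,0,0,0,0])

```text
time: 19.03
tool_pos: [528.9, 161.9, 229.6]
orientation: [-0.014, 1.0, -0.0, -0.001]
force: [-0.4, 0.8, -1.7]
gripper_width: 34.8
```

Run:
```python
from h import *
s=st()
d=snap('scene','s17');
crop('s17',325,140,375,190,'s17c');crop('s17',325,170,375,220,'s17d')
x,y,z=s['tool_pos'];c,sn=np.cos(.0288),np.sin(.0288)
zb=z-78.5
P=[[x-sn*dy-3*c*0,y+c*dy,zz] for dy in(-32,32) for zz in(zb,zb+64)]
p=proj(d,P);print('die corners -y bot,-y top,+y bot,+y top',((p-[325,140])*12+6).round(0))
```

```text
t 19.03 tcp [528.9 161.9 229.6] yaw(y-axis) 1.59 z [-1.4e-03 -1.0e-04 -1.0e+00] F [-0.4  0.8 -1.7] T [ 0.03  0.01 -0.01] w 34.8
scale 12.0
scale 12.0
die corners -y bot,-y top,+y bot,+y top [[144. 643.]
 [145. 405.]
 [315. 514.]
 [320. 278.]]
```

View pics/s17c.png

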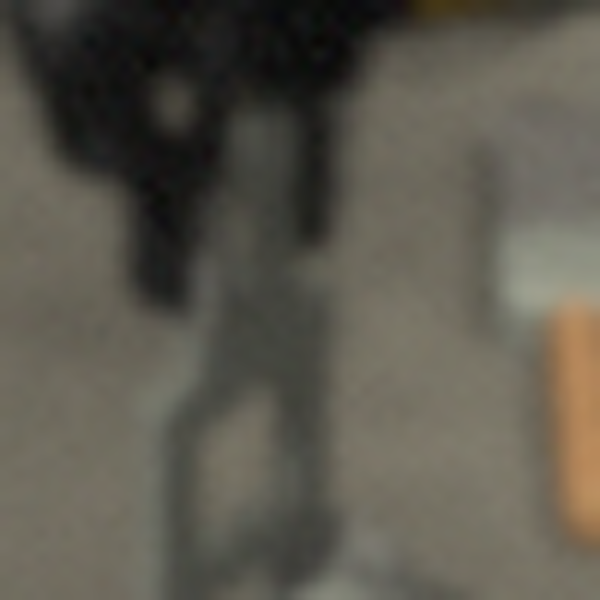

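View pics/s17d.png

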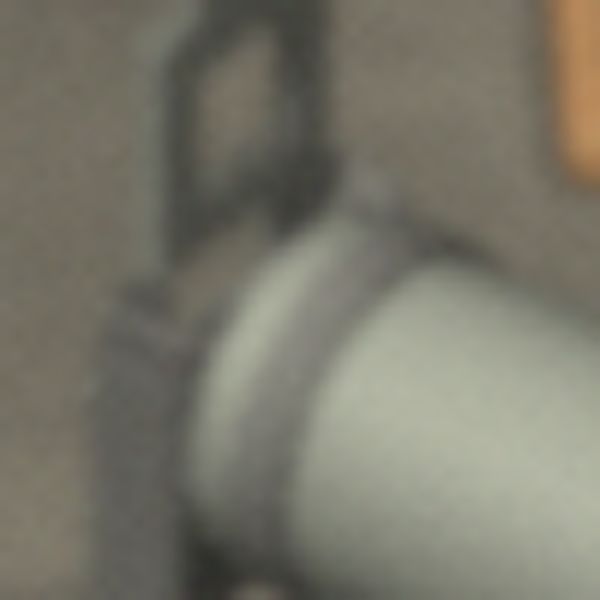

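```bash
cat > ov.py <<'E'
from h import *
def ov(fn,x0,y0,x1,y1,out,cx,cy,bias,yaw=1.6,zt=144,half=44.5,hx=14):
    d=load(fn);im=cv2.imread(f'pics/{fn}.png')[y0:y1,x0:x1];s=min(800/(x1-x0),600/(y1-y0))
    im=cv2.resize(im,None,fx=s,fy=s,interpolation=cv2.INTER_CUBIC)
    c,sn=np.cos(np.radians(yaw)),np.sin(np.radians(yaw))
    def W(a,b,z): return [cx+c*a-sn*b,cy+sn*a+c*b,z]
    def line(p,q,col):
        k=proj(d,[p,q])+np.array(bias); k=((k+.5-[x0,y0])*s).astype(int)
        cv2.line(im,tuple(map(int,k[0])),tuple(map(int,k[1])),col,1,cv2.LINE_AA)
    for (X,Y,z,col) in((hx,half,zt,(0,0,255)),(4,33.5,134,(0,255,0)),(4,33.5,zt,(255,255,0))):
        P=[(-X,-Y),(X,-Y),(X,Y),(-X,Y)]
        for i in range(4): line(W(*P[i],z),W(*P[(i+1)%4],z),col)
    cv2.imwrite(f'pics/{out}.png',im)
E
python3 - <<'E'
from ov import *
ov('s0',325,170,375,210,'ovs',529,162,(1.3,-1))
ov('t0',250,245,295,275,'ovt',529,162,(0,0))
E
```

```text
(no output)
```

View pics/ovs.png

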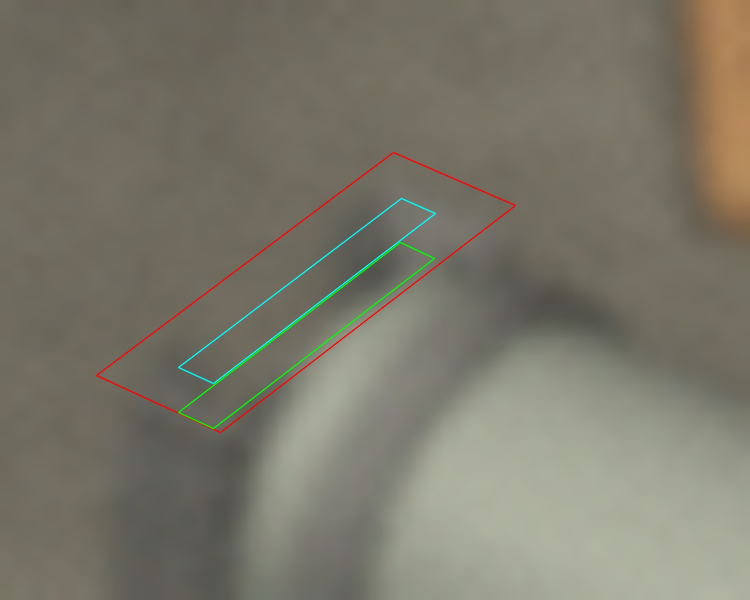

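View pics/ovt.png

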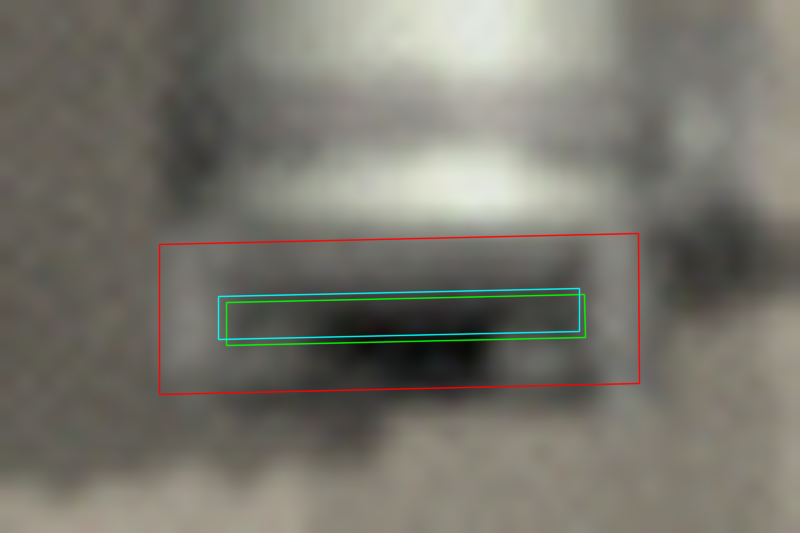

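jog_arm(plan=[30,0,0,-3,0,0,0,30,0,0,-3,0,0,0,30,0,0,-3,0,0,0,30,0,0,-3,0,0,0,30,0,0,0,0,0,0])

```text
time: 19.5
tool_pos: [528.9, 162.2, 217.5]
orientation: [-0.014, 1.0, -0.0, -0.001]
force: [-0.3, 0.1, -1.2]
gripper_width: 34.7
```

jog_arm(plan=[30,0,0,-2,0,0,0,30,0,0,-2,0,0,0,30,0,0,0,0,0,0])

```text
time: 19.75
tool_pos: [529.3, 162.3, 214.0]
orientation: [-0.014, 1.0, 0.0, -0.0]
force: [0.9, 0.4, -2.4]
gripper_width: 34.7
```

Run:
```python
from h import *
s=st()
d=snap('scene','s18');crop('s18',325,150,375,200,'s18c')
```

```text
t 19.75 tcp [529.3 162.3 214. ] yaw(y-axis) 1.62 z [-3.e-04  1.e-04 -1.e+00] F [ 0.9  0.4 -2.4] T [ 0.   -0.09 -0.  ] w 34.7
scale 12.0
```

View pics/s18c.png

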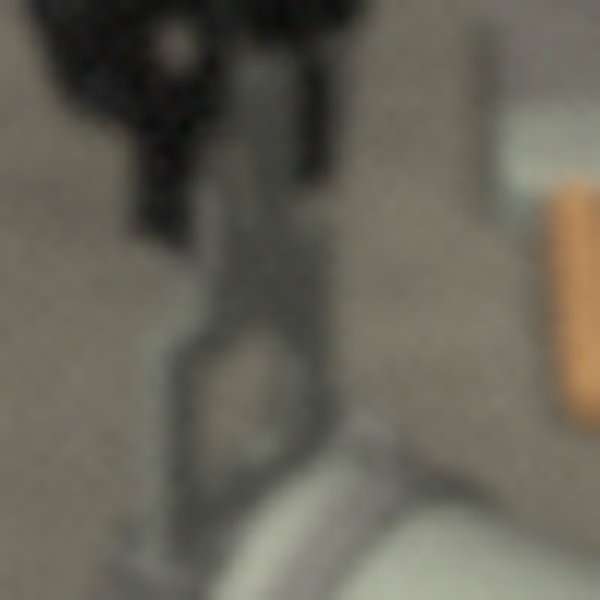

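jog_arm(plan=[30,0,0,-1.5,0,0,0,30,0,0,-1.5,0,0,0,30,0,0,-1.5,0,0,0,30,0,0,-1.5,0,0,0,30,0,0,0,0,0,0])

```text
time: 20.22
tool_pos: [529.5, 162.2, 208.0]
orientation: [-0.014, 1.0, 0.0, 0.0]
force: [0.4, 0.4, -2.4]
gripper_width: 34.5
```

Run:
```python
from h import *
s=st()
```

```text
t 20.22 tcp [529.5 162.2 208. ] yaw(y-axis) 1.61 z [ 1.e-04  1.e-04 -1.e+00] F [ 0.4  0.4 -2.4] T [-0.01 -0.15 -0.03] w 34.5
```

jog_arm(plan=[30,0,0,-2,0,0,0,30,0,0,-2,0,0,0,30,0,0,-2,0,0,0,30,0,0,-2,0,0,0,30,0,0,0,0,0,0])

```text
time: 20.63
tool_pos: [529.4, 162.2, 199.9]
orientation: [-0.014, 1.0, 0.0, -0.0]
force: [1.3, -0.6, -2.2]
gripper_width: 34.6
```

jog_arm(plan=[30,0,0,-2,0,0,0,30,0,0,-2,0,0,0,30,0,0,-2,0,0,0,30,0,0,-1,0,0,0,30,0,0,0,0,0,0])

```text
time: 21.05
tool_pos: [529.6, 162.3, 194.0]
orientation: [-0.014, 1.0, 0.0, 0.001]
force: [-0.3, -0.3, 4.6]
gripper_width: 34.5
```

Run:
```python
from h import *
s=st()
d=snap('scene','s19');crop('s19',325,150,375,200,'s19c')
```

```text
t 21.05 tcp [529.6 162.3 194. ] yaw(y-axis) 1.61 z [ 1.1e-03  3.0e-04 -1.0e+00] F [-0.3 -0.3  4.6] T [ 0.04  0.11 -0.12] w 34.5
scale 12.0
```

View pics/s19c.png

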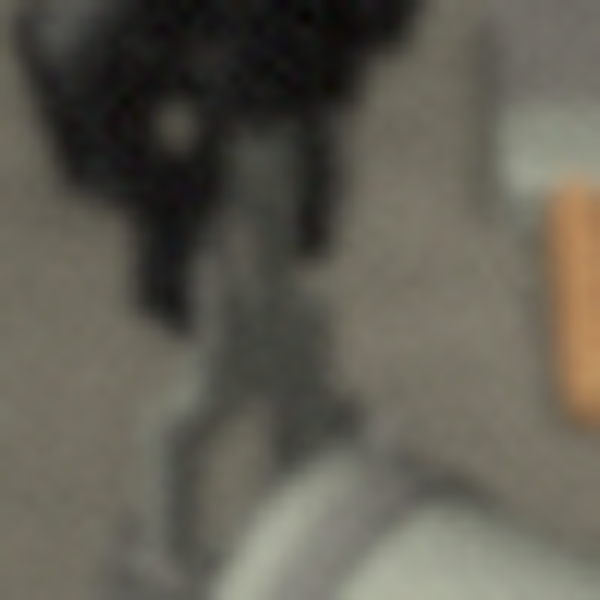

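jog_arm(plan=[30,0,0,-1,0,0,0,30,0,0,-1,0,0,0,30,0,0,-1,0,0,0])

```text
time: 21.35
tool_pos: [529.7, 162.3, 191.3]
orientation: [-0.014, 1.0, 0.0, 0.001]
force: [-1.0, -0.0, 7.9]
gripper_width: 34.2
```

jog_arm(plan=[30,0,0,-1,0,0,0,30,0,0,-1,0,0,0,30,0,0,-1,0,0,0])

```text
time: 21.6
tool_pos: [529.8, 162.4, 188.6]
orientation: [-0.014, 1.0, 0.0, 0.001]
force: [-1.3, -0.6, 8.6]
gripper_width: 34.7
```

jog_arm(plan=[30,0,0,-1,0,0,0,30,0,0,-1,0,0,0,30,0,0,-1,0,0,0])

```text
time: 21.85
tool_pos: [529.7, 162.3, 185.1]
orientation: [-0.014, 1.0, 0.0, 0.001]
force: [-0.8, 0.5, 6.1]
gripper_width: 34.0
```

jog_arm(plan=[30,0,0,-1,0,0,0,30,0,0,-1,0,0,0])

```text
time: 22.02
tool_pos: [529.6, 162.3, 183.1]
orientation: [-0.014, 1.0, 0.0, 0.001]
force: [-0.7, -1.0, 6.7]
gripper_width: 34.6
```

jog_arm(plan=[30,0,0,-1,0,0,0,30,0,0,-1,0,0,0])

```text
time: 22.18
tool_pos: [529.6, 162.3, 181.0]
orientation: [-0.014, 1.0, 0.0, 0.001]
force: [-1.3, -1.3, 5.7]
gripper_width: 34.4
```

jog_arm(plan=[30,0,0,-1,0,0,0,30,0,0,-1,0,0,0])

```text
time: 22.35
tool_pos: [529.6, 162.3, 179.0]
orientation: [-0.014, 1.0, 0.0, 0.001]
force: [-0.9, -0.2, 6.8]
gripper_width: 34.3
```

jog_arm(plan=[30,0,0,-1,0,0,0,30,0,0,-1,0,0,0])

```text
time: 22.52
tool_pos: [529.6, 162.3, 177.0]
orientation: [-0.014, 1.0, 0.0, 0.001]
force: [-0.5, 0.4, 5.0]
gripper_width: 34.5
```

jog_arm(plan=[30,0,0,-1,0,0,0,30,0,0,-1,0,0,0])

```text
time: 22.68
tool_pos: [529.6, 162.3, 175.0]
orientation: [-0.014, 1.0, 0.0, 0.0]
force: [-0.3, -1.1, 5.3]
gripper_width: 34.5
```

jog_arm(plan=[30,0,0,-1,0,0,0,30,0,0,-1,0,0,0])

```text
time: 22.85
tool_pos: [529.6, 162.3, 173.0]
orientation: [-0.014, 1.0, 0.0, 0.0]
force: [-1.1, -1.0, 6.6]
gripper_width: 34.5
```

jog_arm(plan=[30,0,0,-1,0,0,0,30,0,0,-1,0,0,0])

```text
time: 23.02
tool_pos: [529.7, 162.3, 171.5]
orientation: [-0.014, 1.0, 0.0, 0.001]
force: [-1.3, -0.7, 10.2]
gripper_width: 34.5
```

jog_arm(plan=[30,0,0,-1,0,0,0,30,0,0,-1,0,0,0])

```text
time: 23.18
tool_pos: [529.9, 162.3, 170.4]
orientation: [-0.014, 1.0, 0.0, 0.001]
force: [-3.0, -0.8, 17.2]
gripper_width: 34.5
```

jog_arm(plan=[30,0,0,-1,0,0,0,30,0,0,-0.5,0,0,0])

```text
time: 23.35
tool_pos: [530.1, 162.3, 170.3]
orientation: [-0.014, 1.0, 0.0, 0.002]
force: [-4.5, -0.4, 21.2]
gripper_width: 34.7
```

jog_arm(plan=[30,0,0,0,0,0,0,30,0,0,0,0,0,0])

```text
time: 23.52
tool_pos: [530.0, 162.3, 170.3]
orientation: [-0.014, 1.0, 0.0, 0.002]
force: [-4.5, -1.6, 19.8]
gripper_width: 34.8
```

Run:
```python
from h import *
s=st()
d=snap('scene','s20');crop('s20',325,150,375,200,'s20c')
```

```text
t 23.52 tcp [530.  162.3 170.3] yaw(y-axis) 1.62 z [ 3.5e-03  5.0e-04 -1.0e+00] F [-4.5 -1.6 19.8] T [-0.2   0.78 -0.21] w 34.8
scale 12.0
```

View pics/s20c.png

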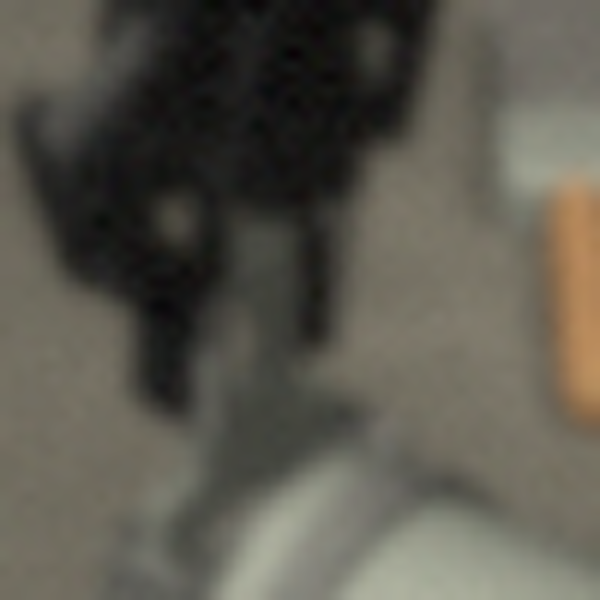

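jog_arm(plan=[38,0,0,0,0,0,0,46,0,0,0,0,0,0,58,0,0,0,0,0,0,62,0,0,0,0,0,0,62,0,0,0,0,0,0])

```text
time: 23.98
tool_pos: [529.0, 162.2, 166.1]
orientation: [-0.014, 1.0, -0.0, -0.001]
force: [-0.2, -0.3, -0.2]
gripper_width: 62.2
```

Run:
```python
from h import *
s=st()
d=snap('scene','s21');crop('s21',325,150,375,200,'s21c')
```

```text
t 23.98 tcp [529.  162.2 166.1] yaw(y-axis) 1.62 z [-1.3e-03 -2.0e-04 -1.0e+00] F [-0.2 -0.3 -0.2] T [0.01 0.01 0.02] w 62.2
scale 12.0
```

View pics/s21c.png

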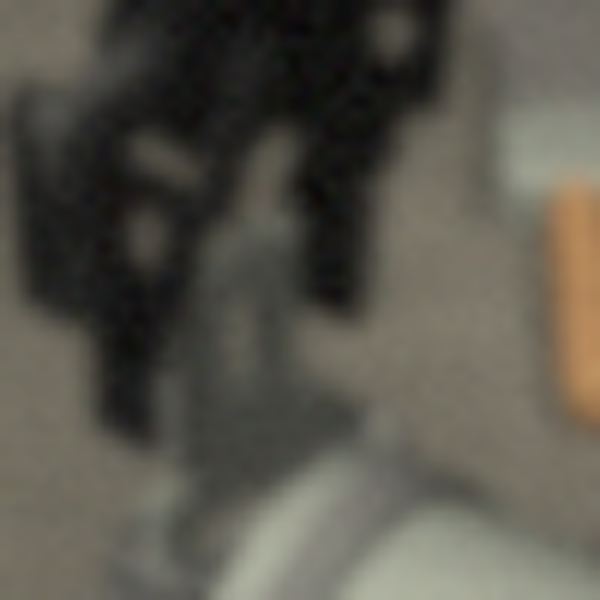

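Run:
```python
from h import *
a=cv2.imread('pics/s20.png',0).astype(np.float32);b=cv2.imread('pics/s21.png',0).astype(np.float32)
# die body region between tab & barrel
for (x0,y0,x1,y1) in((338,183,357,198),(343,182,357,192),(336,190,345,200)):
    T=b[y0:y1,x0:x1]; best=[]
    for dy in np.arange(-2,2.01,.1):
        for dx in np.arange(-.6,.61,.2):
            M=np.float32([[1,0,-dx],[0,1,-dy]]); A=cv2.warpAffine(a,np.float32([[1,0,dx],[0,1,dy]]),(640,480),flags=cv2.INTER_LINEAR)
            best.append((np.abs(A[y0:y1,x0:x1]-T).mean(),dx,dy))
    print(sorted(best)[:3])
p=proj(load('s0'),[[529,162,180],[529,162,181]]);print('px per mm z',p[1]-p[0])
```

```text
[(np.float32(4.5548453), np.float64(-0.19999999999999996), np.float64(0.10000000000000187)), (np.float32(4.6043997), np.float64(-0.19999999999999996), np.float64(0.20000000000000195)), (np.float32(4.614035), np.float64(1.1102230246251565e-16), np.float64(1.7763568394002505e-15))]
[(np.float32(2.307143), np.float64(1.1102230246251565e-16), np.float64(1.7763568394002505e-15)), (np.float32(2.3364816), np.float64(-0.19999999999999996), np.float64(0.10000000000000187)), (np.float32(2.3642857), np.float64(1.1102230246251565e-16), np.float64(0.10000000000000187))]
[(np.float32(2.5173612), np.float64(1.1102230246251565e-16), np.float64(-0.1999999999999984)), (np.float32(2.5559027), np.float64(1.1102230246251565e-16), np.float64(-0.09999999999999831)), (np.float32(2.68125), np.float64(1.1102230246251565e-16), np.float64(-0.2999999999999985))]
px per mm z [ 0.00374001 -0.30802892]
```

jog_arm(plan=[62,0,0,8,0,0,0,62,0,0,18,0,0,0,62,0,0,25,0,0,0,62,0,0,25,0,0,0,62,-10,0,20,0,0,0,62,-25,0,10,0,0,0,62,-35,-5,0,0,0,0,62,-35,-10,0,0,0,0,62,-35,-10,0,0,0,0,62,-30,-10,0,0,0,0])

```text
time: 24.87
tool_pos: [357.0, 126.9, 273.1]
orientation: [-0.014, 1.0, 0.0, -0.0]
force: [-0.2, -0.0, 0.8]
gripper_width: 61.9
```

Run:
```python
from h import *
s=st()
snap('scene','s22');snap('top','t22');crop('s22',325,150,385,200,'s22c');crop('t22',230,210,450,320,'t22c');crop('s22',160,170,300,275,'s22d')
```

```text
t 24.87 tcp [357.  126.9 273.1] yaw(y-axis) 1.65 z [-4.e-04  0.e+00 -1.e+00] F [-0.2 -0.   0.8] T [ 0.    0.05 -0.01] w 61.9
scale 12.0
scale 3.6363636363636362
scale 5.714285714285714
```

View pics/s22c.png

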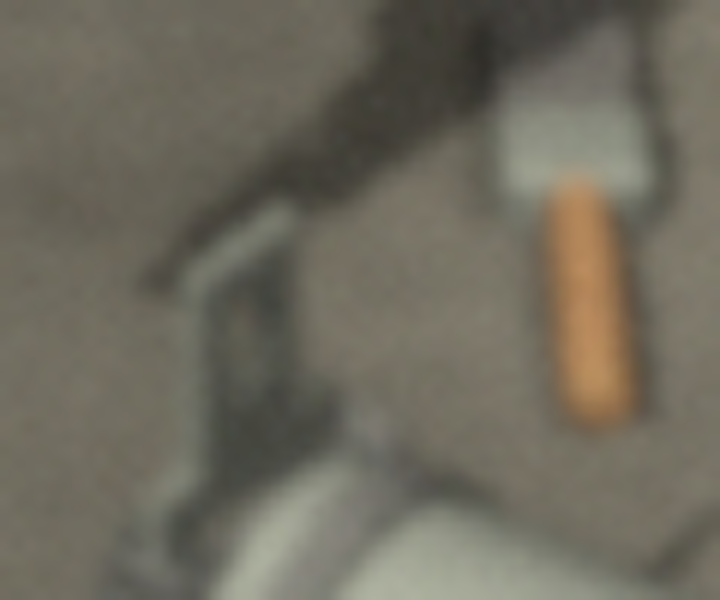

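View pics/t22c.png

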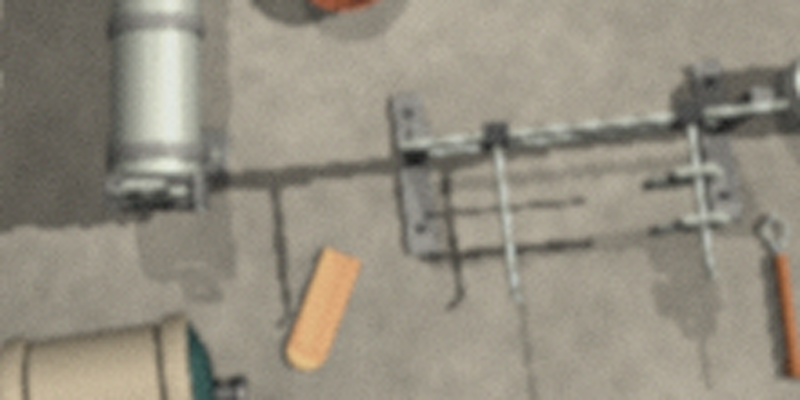

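View pics/s22.png

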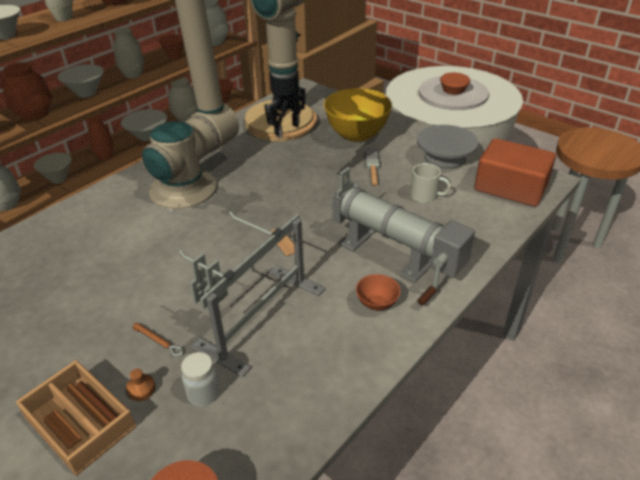

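Run:
```python
from h import *
b=cv2.imread('pics/s20.png',0).astype(np.float32);c=cv2.imread('pics/s22.png',0).astype(np.float32)
for (x0,y0,x1,y1) in((343,182,357,192),(336,188,345,200),(338,184,357,198)):
    T=c[y0:y1,x0:x1]; best=[]
    for dy in np.arange(-2,2.01,.1):
        for dx in np.arange(-.4,.41,.2):
            A=cv2.warpAffine(b,np.float32([[1,0,dx],[0,1,dy]]),(640,480),flags=cv2.INTER_LINEAR)
            best.append((round(float(np.abs(A[y0:y1,x0:x1]-T).mean()),2),round(dx,1),round(dy,1)))
    print(sorted(best)[:4])
d=load('s22')
for h in(205,207.8,210): 
    p=proj(d,[[529.5,144.3,h],[528.5,180.3,h]]);print(h,((p+[1.3,-1]+.5-[325,150])*12).round(0))
```

```text
[(4.96, np.float64(-0.4), np.float64(0.1)), (5.07, np.float64(-0.4), np.float64(0.2)), (5.11, np.float64(-0.4), np.float64(0.0)), (5.19, np.float64(-0.2), np.float64(-0.1))]
[(2.22, np.float64(0.0), np.float64(-0.1)), (2.24, np.float64(0.0), np.float64(-0.2)), (2.31, np.float64(0.0), np.float64(0.0)), (2.48, np.float64(0.0), np.float64(-0.3))]
[(4.21, np.float64(0.0), np.float64(-0.2)), (4.23, np.float64(0.2), np.float64(-0.3)), (4.27, np.float64(0.0), np.float64(-0.1)), (4.35, np.float64(0.2), np.float64(-0.4))]
205 [[201. 283.]
 [299. 211.]]
207.8 [[201. 272.]
 [299. 201.]]
210 [[201. 264.]
 [299. 192.]]
```

Run:
```python
from h import *
print(bot.finish_job());
```

```text
the job is handed in; nothing more can be done
None
```

The square die is clamped in the extruder's slot, and the strap and four-hole dies hang on the free hook. I handed the job in at about 25 s; it reports no verdict.

- **Moving the two front dies:** I moved the strap die and then the four-hole die. They hang about 41 and 81 mm from the rail on the free hook. The forces I read while moving and setting them down stayed at about 5 N or less.
- **Fitting the square die:** Drag in the slot was about 5–9 N on the way down. The die met the pad with its lower edge about 94 mm above the table. The push then rose to about 20 N (highest reading 21.2 N) with the die no longer moving, and I let go there.
- **Last checks:**
  - The arm was clear of everything and reading about 0 N.
  - The final pictures showed the square die standing in the slot, both other dies hanging, and nothing else visibly moved.
  - Its tab-top height in the last picture agreed with the pressed height.
- **Less certain:**
  - Comparing pictures from before and after letting go, the die may have risen by up to about 0.5 mm of the pad's 2.5 mm. That is near the limit of what the camera can show, and I did not press it again to confirm.
  - During the press there was also a sideways force of about 4.5 N, which went away on release.

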